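# Shut and screw down the cover of a terminal box

## Robot

A 6-joint arm with a two-finger parallel gripper is mounted at the origin on a cart in front of the work surface, level with it; the furniture and walls round the work are solid. World frame = base frame: x ahead of the robot, y to its left, z up, the work surface at z = 0. Lengths are in mm, angles in rad, forces in N, time in s.
With the tool pointing down it reaches from about 400 to 925 mm from the base axis. Payload 12.5 kg.
Tool frame: the origin (TCP) lies on the centre line of the jaws, within the pads' length; the fingertips stand 17 mm ahead of it and the grasp point (between the pads) lies 2 mm behind it; z points along the fingers, y is the line along which they close (so a half turn about z gives the same grasp; the last joint's range is limited). The gripper opens to 95 mm and grips with 3 to 60 N. Pads are 20 mm wide; open, the fingers measure 119 mm over their backs; the gripper's body (75 mm by 180 mm) begins 59 mm behind the grasp point.
Start: joints at [1.044, 0.491, 1.559, -0, 1.092, -0.106], TCP at [255.292, 570.501, 231.661] pointing down, gripper open.
Joint ranges: [-3.1, 3.1], [-0.84, 2.19], [0.05, 2.79], [-1.13, 4.28], [0.06, 2.93], [-2.69, 2.69]. Speed limits (rad/s): [2.22, 2.22, 2.79, 3.14, 3.14, 3.14].

## Interface

Orientations are given as [roll, pitch, yaw] about the fixed x, y, z axes, in that order (R = Rz(yaw) Ry(pitch) Rx(roll)).
In Python, from cell import env gives the robot as it stands.
- The arm moves only by the tool drive_tool, never from a script. Its argument "deltas" is text: rows parted by semicolons, each of 4 numbers parted by spaces: the shift along the world's x, y, z normalised to -1 to 1, where 1 is 100 mm, then the turn about the world's z normalised to -1 to 1, where 1 is 180 degrees. A call has 1 to 10 rows; each row shifts and turns the commanded pose from where the row before left it; what a row does not reach is not made up. A row lasts 1/12 s, in which the tool goes at most 41.7 mm and 7.16 degrees, less where a joint would pass 70% of its speed; a pose out of reach is approached as far as the arm can. A call with a number of a shift or a turn outside -1 to 1 is refused whole. A call with a gripper value outside its range is refused whole. "gripper" is the closure, from 0 (fully open) to 1 (shut), set as the call begins (left out, the last holds). The fingers move at their own pace and stop on an object; the grip force is fixed at half the most. Time passes only in rows, so rows that do not move let the fingers close. It gives the time, the measured TCP pose, the force, the opening and the grip force at its end, in the units of the state.
- env.state(): the state, without advancing time (a new reading comes with each control period).
- env.read_camera(name): name is "scene" or "top" or "wrist"; returns (picture, depth): 480x640x3 uint8, red, green, blue; 480x640 float32, mm along the optical axis (not along the pixel's ray), 0 where there is no reading.
- env.camera_params(name): a dict with "mtx" (3x3 intrinsics, pixels), "camera_from_world" (4x4, takes a point from world to camera coordinates); the wrist camera has in their place "mount" (4x4, takes a point from camera to tool coordinates, whose origin is the TCP and whose axes are the flange's). Camera axes: x right, y down, z forward; pixel columns grow to the right and rows downward; lengths in mm; the calibration is good to about 2 mm. A picture is of the moment at which its call begins: read the wrist's pose just before it. camera_params takes no time and is no camera call.
- env.job_done(): hands the job in; it is judged then, once.
The state is a dict: "t": time; "joints": joint angles; "qvel": joint speeds; "tau": joint torques, N m; "eef_pos": TCP position; "tcp_rot": TCP orientation; "ft_force": force on the tool from outside, world axes, zero at the start; "moment": the same for the moment, N m; "opening": opening from 0.0 (shut) to 1.0 (fully open); "grip_force": force on a finger pad.
Only numpy, scipy, OpenCV 4.12 (cv2) and the standard library are available. Lean on these libraries where they do the work, as an engineer would, in place of code of your own. Each camera call takes 0.05 s, during which the arm holds its last target. There are 200 camera calls.

## Task

Push the open cover of the grey terminal box fully shut. Then take the flat screwdriver from its stand and, with its blade in the slots, turn both captive screws of the cover - one on the level top, one on the sloping front - clockwise to locked, so that each slot lies across the box in line with its two dots. Put the screwdriver back upright in its stand, flange on the block, and leave everything else where it stands.

Things in the scene. Friction and masses are not known exactly. Their poses are not given: they have to be found in the camera images.
- box: Grey terminal box fixed to the worktop, open on top, 150 (x) by 140 mm (y), 88 mm high at the back; from 70 mm in front of the back its sides slope down at 30 degrees to 42 mm at the front. Origin at the centre of its underside, z up; its sloping front faces its own -x, to the robot's right (yaw 70 to 100 degrees).
- cover (a joint): Hinge of the box's bent aluminium cover (4 mm sheet, 0.3 kg): 0 = shut, grows (rad, to 1.2) as its front rises. Axis along the box's y at its x = 75, z = 88 mm. Stiff: the cover stays where left; 5 N straight down on the lip shuts it. Shut, its back 70 mm is level, 92 mm high; the rest slopes down to the front at 30 degrees. Both screws move with it.
- cover_lip (a point): Centre of the top side of the small lip (18 x 44 mm) on the middle of the cover's front edge: push here. Axes of the cover (those of the box when shut). Shut, it lies at x = -82, z = 46 mm of the box; it rises on an arc about the hinge, 163 mm from it, and comes up to 15 mm nearer to it when open.
- screw_top (a joint): Captive quarter-turn screw in the level part of the cover. Value = turn clockwise seen from outside (rad): 0 = slot front to back, 1.57 = slot across the box, parallel to the hinge and in line with two small black dots = locked. Stops at 0 and 1.62; friction 0.06 N m, stays where left.
- screw_top_slot (a point): Centre of that screw's slot at the head's top: z out of the panel along the screw's axis, x along the slot (turns with it). Head 24 mm across in a fixed flush collar 33 mm across, both 6 mm above the panel. Slot 5 mm wide (bevelled to 7.8 at the mouth), 6 mm deep, right across the head, ends closed by the collar. Cover shut: x = 39, y = -22, z = 98 mm of the box, axis vertical.
- screw_slope (a joint): The same kind of screw in the sloping part of the cover; same values.
- screw_slope_slot (a point): Centre of the sloping screw's slot at the head's top; same sizes and axes as the other. Cover shut: about x = -36, y = 22, z = 75 mm of the box, axis leaning 30 degrees from vertical towards the box's front.
- driver: Flat screwdriver, about 110 g. Origin at the middle of the blade's tip; z from tip to handle, x along the blade's width. Blade 18 mm wide (x), 2.5 thick (y), 14 long; shaft 10 mm thick; black flange 36 mm across at z = 62 to 68 mm; black handle 24 x 24 mm, flats facing x and y, z = 68 to 132 mm. Stands upright in the stand, flange on its top, any yaw.
- stand: Grey block 64 x 64 x 75 mm fixed to the worktop, with a 25 mm round hole straight down through its middle. Origin at the centre of its underside.
- stand_mouth (a point): Centre of the hole at the stand's top, 75 mm above the worktop. With the driver home, its flange rests here and its tip is 62 mm below.
- crucible: White porcelain crucible, 41 mm across, 34 mm high; a bystander. Origin at the centre of its underside.
- petri: Petri dish, 95 mm across, 19 mm high; a bystander. Origin at the centre of its underside.
- timer: White lab timer, 72 x 62 x 20 mm; a bystander. Origin at the centre of its underside.
- beaker: Glass beaker, 61 mm across, 70 mm high; a bystander. Origin at the centre of its underside.
- dropper: Small brown dropper bottle, 36 mm across, 104 mm high; a bystander. Origin at the centre of its underside.
- flask: Conical glass flask, 59 mm across, 105 mm high; a bystander. Origin at the centre of its underside.
Mind the look-alikes: they are no part of the job. Leave any pink look-alike of the driver alone.

How it is judged (in metres and radians):
On the way, in this order (a step that is already met when the one before it is completed fails the run):
1. the cover is pushed shut (within about 3 degrees) (value of joint cover below 0.05 rad), for 0.2 s.
2. the screwdriver is lifted out of the stand, the cover still shut (value of joint cover below 0.05 rad and height (world z) of driver above 0.08 m), for 0.1 s.
3. one of the screws is locked, the blade against its head, the cover shut (value of joint cover below 0.05 rad and ((value of joint screw_top above 1.4 rad and distance between driver and screw_top_slot below 0.02 m) or (value of joint screw_slope above 1.4 rad and distance between driver and screw_slope_slot below 0.02 m))), for 0.1 s.
4. both screws are locked, the cover shut (value of joint cover below 0.05 rad and value of joint each of screw_top, screw_slope above 1.4 rad), for 0.1 s.
At the end, for the whole second after the job is handed in: The cover is shut (under 0.05 rad), both slots lie across the box within 10 degrees (screw values over 1.40 rad), and the screwdriver stands upright at rest in the stand: within 7 mm of the hole's middle, tip under 18 mm above the worktop (flange on the block), tilted under 0.08 rad (all of step 4 and horizontal distance between driver and stand_mouth below 0.007 m and height (world z) of driver below 0.018 m and angle between driver's own z axis and vertical below 0.08 rad and linear speed of driver below 0.03 m/s); the robot touches nothing.
It fails at once if a screw is turned with the fingers instead of the screwdriver ((contact force between the fingers and screw_top above 2 N and velocity of joint screw_top above 0.2 rad/s) or (contact force between the fingers and screw_slope above 2 N and velocity of joint screw_slope above 0.2 rad/s)).
It fails at once if one of the bystanders is pushed more than 30 mm or knocked over (distance of any of crucible, petri, timer, beaker, dropper, flask from where it was at the start of the episode above 0.03 m or angle between any of crucible, petri, timer, beaker, dropper, flask's own z axis and vertical above 0.5 rad).
It also fails if it takes over 72 s, if anything falls off the work surface, if the arm or the gripper's body presses on something with over 40 N, if the wrist force passes 120 N, or if a joint passes its speed limit or range.

## Working session

There is one attempt and no reset: what is moved stays moved. The work goes in short steps, Python scripts to look and compute and a tool call to move; the robot and the scene stay as the last step left them, time stands still between calls to the robot, and variables do not carry over. Pictures are saved under pics/ and viewed, at most 10 in all, crops included, and the job is handed in when it is done.

Besides the shell and the picture viewer there is one more tool, called after "Request:" as name(argument=value, ...) on one line, values as JSON. drive_tool: Moves the arm, as the interface text tells. Its arguments: {"type":"object","properties":{"deltas":{"type":"string"},"gripper":{"type":"number"}},"required":["deltas"]}

```bash
mkdir -p pics; ls
cat > h.py <<'E'
import numpy as np, cv2
from scipy.spatial.transform import Rotation as R
from cell import env
def grab(n):
    s=env.state(); im,d=env.read_camera(n); p=env.camera_params(n); K=np.array(p["mtx"])
    if n=="wrist":
        T=np.eye(4); T[:3,:3]=R.from_euler("xyz",s["tcp_rot"]).as_matrix(); T[:3,3]=s["eef_pos"]
        W=T@np.array(p["mount"])
    else: W=np.linalg.inv(np.array(p["camera_from_world"]))
    return im,d,K,W
def cloud(d,K,W):
    v,u=np.mgrid[:d.shape[0],:d.shape[1]]
    P=np.stack([(u-K[0,2])/K[0,0]*d,(v-K[1,2])/K[1,1]*d,d],-1)
    return P@W[:3,:3].T+W[:3,3]
def ray(u,v,z,K,W):
    r=W[:3,:3]@np.linalg.solve(K,[u,v,1.]); return W[:3,3]+r*(z-W[2,3])/r[2]
def save(n,im): cv2.imwrite("pics/"+n+".png",im[...,::-1])
E
python3 - <<'E'
from h import *
print(env.state())
for n in("scene","top"):
    im,d,K,W=grab(n); save(n,im); np.savez(n,im=im,d=d,K=K,W=W); print(n,W.round(2),K)
print(env.camera_params("wrist"))
E
```

```text
pics
{'t': 0.0, 'joints': array([ 1.04438782e+00,  4.91557146e-01,  1.55946944e+00, -2.83815021e-05,
        1.09171796e+00, -1.05617864e-01]), 'qvel': array([ 8.07609041e-05,  6.72279415e-05,  9.87360821e-04, -1.28476105e-04,
       -1.40308062e-03,  6.79766349e-04]), 'tau': array([ 4.83063650e-04, -6.12658167e+01, -2.58181876e+01,  6.93333079e-02,
        4.81822772e-02, -1.03505884e-04]), 'eef_pos': array([255.17544879, 570.27225377, 231.05636133]), 'tcp_rot': array([-3.14044453e+00, -9.64034044e-05,  2.72081505e+00]), 'ft_force': array([-0.60719674,  0.06751038, -0.16716069]), 'moment': array([0.02477863, 0.02656646, 0.01209794]), 'grip_force': 0.0, 'opening': 0.9984900975887144}
scene [[ 5.10000e-01 -6.50000e-01  5.60000e-01 -1.82140e+02]
 [-8.60000e-01 -3.90000e-01  3.30000e-01 -4.16660e+02]
 [ 1.00000e-02 -6.50000e-01 -7.60000e-01  1.00853e+03]
 [ 0.00000e+00  0.00000e+00  0.00000e+00  1.00000e+00]] [[497.76192952   0.         322.09899064]
 [  0.         497.76192952 233.65260619]
 [  0.           0.           1.        ]]
top [[ 2.00000e-02 -1.00000e+00  5.00000e-02  4.19400e+02]
 [-1.00000e+00 -2.00000e-02 -0.00000e+00 -1.00600e+01]
 [ 0.00000e+00 -5.00000e-02 -1.00000e+00  1.31668e+03]
 [ 0.00000e+00  0.00000e+00  0.00000e+00  1.00000e+00]] [[528.01681322   0.         319.9726941 ]
 [  0.         528.01681322 242.95676572]
 [  0.           0.           1.        ]]
{'mtx': array([[366.09406783,   0.        , 315.48397043],
       [  0.        , 366.09406783, 245.97032896],
       [  0.        ,   0.        ,   1.        ]]), 'mount': array([[ 9.39686512e-04, -9.55618741e-01, -2.94604716e-01,
         8.31307127e+01],
       [ 9.99999417e-01,  1.05461250e-03, -2.31230178e-04,
        -3.89999044e-01],
       [ 5.31661707e-04, -2.94604327e-01,  9.55619175e-01,
        -1.52889227e+02],
       [ 0.00000000e+00,  0.00000000e+00,  0.00000000e+00,
         1.00000000e+00]])}
```

View pics/top.png

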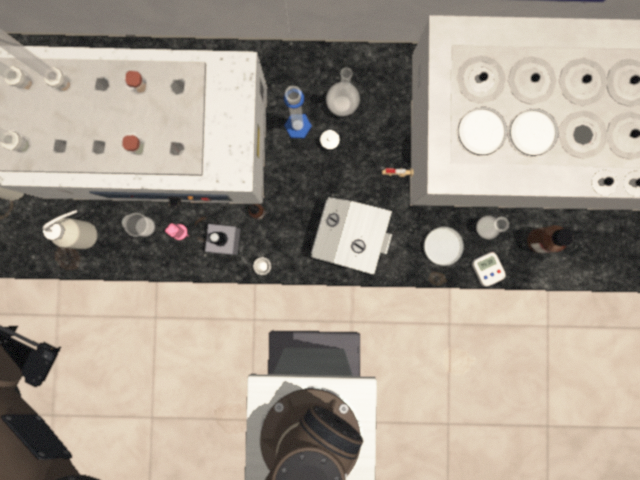

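View pics/scene.png

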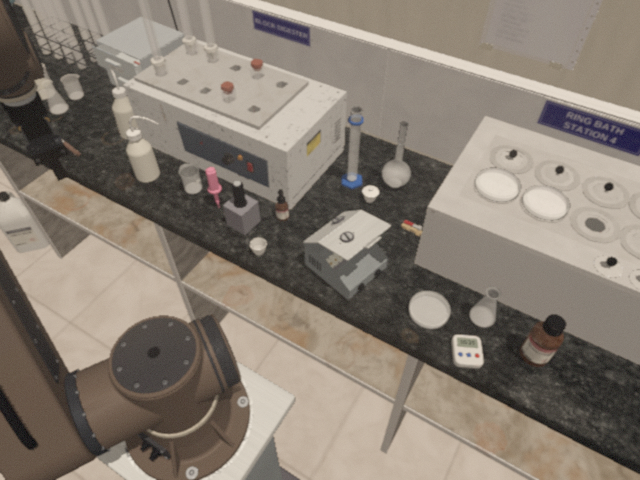

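Top view: box with open cover at (350,235), lip at (386,243), stand at (222,239) with the black driver at (215,238). The pink look-alike is at (177,231), the crucible at (262,266) and the dropper at (257,212).

Run:
```python
from h import *
for n in("top","scene"):
    f=np.load(n+".npz"); P=cloud(f["d"],f["K"],f["W"]); im=f["im"]
    X,Y,Z=P[...,0],P[...,1],P[...,2]
    ok=f["d"]>0
    print(n)
    m=ok&(X>380)&(X<480)&(Y>180)&(Y<320)&(Z>68)&(Z<82); print("stand",m.sum(),X[m].min(),X[m].max(),Y[m].min(),Y[m].max(),np.median(Z[m]))
    if m.sum()>20: print(cv2.minAreaRect(np.stack([X[m],Y[m]],1).astype(np.float32)))
    m=ok&(X>380)&(X<480)&(Y>200)&(Y<320)&(Z>125)&(Z<160); print("handle",m.sum(),X[m].mean(),Y[m].mean(),Z[m].mean())
    if m.sum()>5: print(cv2.minAreaRect(np.stack([X[m],Y[m]],1).astype(np.float32)))
    m=ok&(X>300)&(X<560)&(Y>-200)&(Y<40)&(Z>40); 
    r=cv2.minAreaRect(np.stack([X[m],Y[m]],1).astype(np.float32)); print("box+cover",r,cv2.boxPoints(r).round(),Z[m].max())
    np.set_printoptions(linewidth=200)
    if n=="top": 
        for v in(215,225,235,240,244,248,255,262): print(v,[tuple(P[v,u].round().astype(int)) for u in range(312,400,6)])
```

```text
top
stand 275 449.340688554549 479.8324966982932 192.01152462602894 258.81948187220905 75.11641953909793
((466.91485595703125, 225.7252197265625), (65.28034210205078, 30.708786010742188), 85.63684844970703)
handle 47 475.62172369905716 222.3356599098008 143.57211727709915
((474.7864685058594, 221.61766052246094), (10.415505409240723, 22.297027587890625), 0.6204397082328796)
box+cover ((495.97113037109375, -83.9662857055664), (159.83831787109375, 144.31105041503906), 75.22148895263672) [[ 406. -143.]
 [ 545. -180.]
 [ 586.  -25.]
 [ 447.   12.]] 171.4238467384098
215 [(np.int64(550), np.int64(9), np.int64(-1)), (np.int64(551), np.int64(-6), np.int64(1)), (np.int64(541), np.int64(-20), np.int64(96)), (np.int64(540), np.int64(-34), np.int64(117)), (np.int64(539), np.int64(-47), np.int64(125)), (np.int64(539), np.int64(-61), np.int64(129)), (np.int64(538), np.int64(-74), np.int64(137)), (np.int64(539), np.int64(-87), np.int64(135)), (np.int64(538), np.int64(-100), np.int64(145)), (np.int64(538), np.int64(-113), np.int64(147)), (np.int64(538), np.int64(-126), np.int64(149)), (np.int64(539
[... 5001 characters left out ...]
7), np.int64(-173), np.int64(-2)), (np.int64(437), np.int64(-188), np.int64(-5)), (np.int64(437), np.int64(-203), np.int64(2))]
scene
stand 240 447.03215384434685 479.92854331323207 188.93708523400028 259.1244807632378 75.07345583035516
((463.42584228515625, 224.0247344970703), (70.06940460205078, 32.57622146606445), 89.55086517333984)
handle 81 473.0277121346692 218.18117725932103 138.55932717848586
((473.74798583984375, 218.87380981445312), (13.967211723327637, 24.330020904541016), 26.705570220947266)
box+cover ((494.3793029785156, -85.97093200683594), (160.75286865234375, 148.4086456298828), 75.73571014404297) [[ 403. -146.]
 [ 546. -182.]
 [ 586.  -26.]
 [ 442.   10.]] 168.49338148188065
```

Request:
drive_tool(deltas="0.12 -0.39 0 -0.035; 0.12 -0.39 0 -0.035; 0.12 -0.39 0 -0.035; 0.12 -0.39 0 -0.035; 0.12 -0.39 0 -0.035; 0.12 -0.39 0 -0.035; 0.12 -0.39 0 -0.035; 0.12 -0.39 0 -0.038; 0.12 -0.39 0 0; 0.12 -0.39 0 0", gripper=1)

```text
t: 0.93
eef_pos: [375.2, 178.6, 231.7]
tcp_rot: [3.141, 0.0, 1.831]
ft_force: [0.8, 0.4, 0.7]
opening: 0.355
grip_force: 0.0
```

Request:
drive_tool(deltas="0.12 -0.39 0.05 0; 0.12 -0.39 0.05 0; 0.12 -0.39 0.05 0; 0.12 -0.39 0.05 0; 0.12 -0.39 0.05 0; 0.12 -0.39 0.05 0; 0.12 -0.39 0 0; 0.12 -0.35 0 0; 0 0 0 0")

```text
t: 1.68
eef_pos: [472.9, -132.6, 261.3]
tcp_rot: [3.141, 0.001, 1.828]
ft_force: [-0.6, 0.8, -0.6]
opening: 0.006
grip_force: 0.0
```

Run:
```python
from h import *
s=env.state(); print(s["eef_pos"],s["tcp_rot"],s["joints"],s["t"],s["opening"])
im,d,K,W=grab("wrist"); save("w1",im); np.savez("w1",im=im,d=d,K=K,W=W)
```

```text
[ 472.86975122 -132.58828702  261.30306939] [3.14109341e+00 1.31591796e-03 1.82797180e+00] [-4.07582680e-01  2.66859036e-01  1.83875192e+00 -8.46460459e-04
  1.03477717e+00 -6.64326616e-01] 1.6833 0.006104566785604099
```

View pics/w1.png

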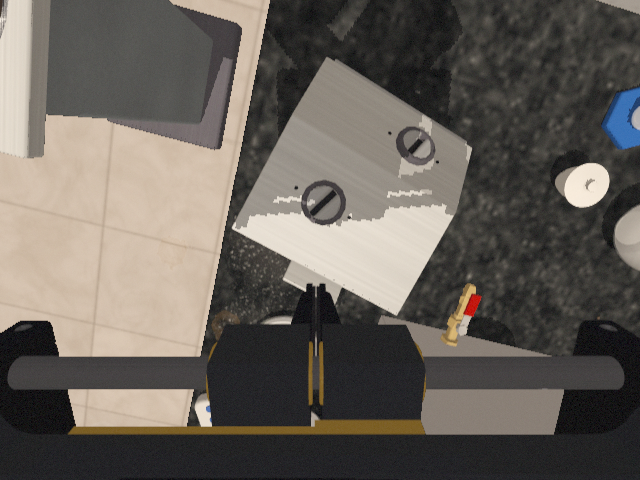

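Wrist view: cover still open, lip centred near (313,282) behind the fingertips, screws at (416,146) and (323,202), both slots running front to back. The tool is 30° off the box's line.

Run:
```python
from h import *
f=np.load("w1.npz"); K,W=f["K"],f["W"]; P=cloud(f["d"],K,W)
for n,(u,v) in dict(lip=(305,278),lipc=(313,282),fl=(237,228),fr=(395,311),bl=(333,62),br=(466,148),top=(416,146),slope=(323,202)).items():
    q=P[v-2:v+3,u-2:u+3].reshape(-1,3); q=np.median(q,0); print(n,q.round(1),ray(u,v,q[2],K,W).round(1))
```

```text
lip [ 470.7 -154.1  161.2] [ 470.7 -154.   161.2]
lipc [ 477.2 -154.9  161.5] [ 477.2 -155.5  161.5]
fl [ 413.5 -130.8  155.5] [ 413.5 -131.   155.5]
fr [ 546.3 -165.3  155.5] [ 546.1 -165.3  155.5]
bl [451.6   3.3  91.8] [451.6   3.3  91.8]
br [577.8 -31.8  93.9] [578.1 -31.8  93.9]
top [531.3 -41.7 113.6] [531.5 -41.7 113.6]
slope [469.7 -98.  146.7] [469.7 -98.  146.7]
```

Request:
drive_tool(deltas="0.01 -0.05 0 -0.033; 0.01 -0.05 -0.15 -0.033; 0.01 -0.05 -0.2 -0.033; 0.01 -0.05 -0.2 -0.033; 0 -0.04 -0.15 -0.034; 0 0 0 0")

```text
t: 2.23
eef_pos: [474.0, -150.6, 189.2]
tcp_rot: [-3.137, -0.001, 1.306]
ft_force: [0.3, -0.1, -0.0]
opening: 0.005
grip_force: 0.0
```

Request:
drive_tool(deltas="0 -0.02 -0.1 0; 0 -0.04 -0.15 0; 0 -0.06 -0.2 0; -0.02 -0.04 -0.2 0; -0.02 0 -0.2 0; 0.01 0.02 -0.15 0; 0.01 0.03 -0.1 0; 0 0 0 0")

```text
t: 2.9
eef_pos: [473.0, -161.6, 80.6]
tcp_rot: [-3.14, -0.0, 1.313]
ft_force: [0.8, -0.0, 0.2]
opening: 0.003
grip_force: 0.0
```

Request:
drive_tool(deltas="0 0 -0.05 0; 0 0 -0.05 0; 0 0 -0.04 0; 0 0 -0.03 0; 0 0 -0.02 0; 0 0 0 0")

```text
t: 3.4
eef_pos: [473.9, -162.4, 65.3]
tcp_rot: [3.139, 0.0, 1.31]
ft_force: [-5.5, 6.6, 40.7]
opening: 0.005
grip_force: 16.3
```

Request:
drive_tool(deltas="0 0 0 0; 0 0 0.2 0; 0 0 0.4 0; 0 0 0.4 0; 0.03 0.1 0.4 0; 0.03 0.1 0.2 0; 0 0 0 0; 0 0 0 0")

```text
t: 4.07
eef_pos: [479.5, -142.3, 223.7]
tcp_rot: [3.139, 0.0, 1.311]
ft_force: [-0.4, -0.3, -0.4]
opening: 0.004
grip_force: 0.0
```

Run:
```python
from h import *
s=env.state(); print(s["eef_pos"],s["tcp_rot"],s["t"],s["ft_force"])
im,d,K,W=grab("wrist"); save("w2",im); np.savez("w2",im=im,d=d,K=K,W=W)
```

```text
[ 479.53359086 -142.31035423  223.67762256] [3.13870969e+00 4.94825138e-04 1.31128470e+00] 4.0667 [-0.44257187 -0.25234831 -0.39913036]
```

View pics/w2.png

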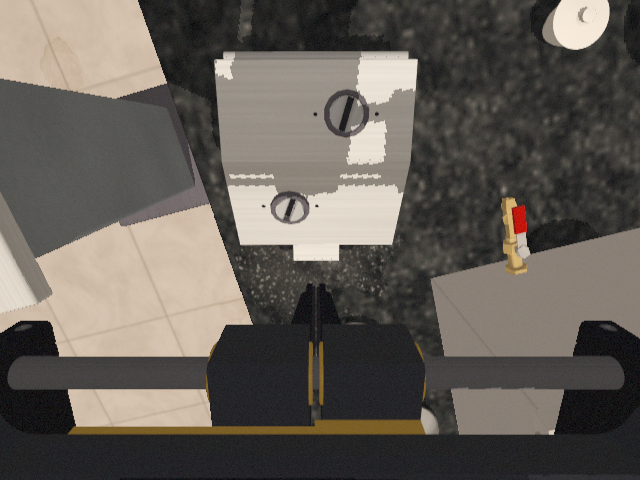

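Cover is shut. Screw top at (346,113) with dots at (315,114) and (377,114), slope screw at (290,208) with dots at (263,206) and (317,206). Both slots are turned slightly clockwise of front-to-back.

```bash
cat > meas.py <<'E'
from h import *
def slot(im,K,W,u0,v0,zc,r=40,n=np.array([0,0,1.])):
    # dark slot inside the head: darkest elongated blob near centre
    g=cv2.cvtColor(im,cv2.COLOR_RGB2GRAY)[v0-r:v0+r,u0-r:u0+r]
    m=(g<60).astype(np.uint8); nl,L,st,ce=cv2.connectedComponentsWithStats(m)
    out=[]
    for i in range(1,nl):
        if st[i,4]<5: continue
        pts=np.argwhere(L==i)[:,::-1].astype(float)+[u0-r,v0-r]
        C=np.array([0,0,zc])  # plane point set by caller
        out.append((st[i,4],pts.mean(0),cv2.minAreaRect(pts.astype(np.float32)),pts))
    return out
def onplane(u,v,p0,n,K,W):
    r=W[:3,:3]@np.linalg.solve(K,[u,v,1.]); return W[:3,3]+r*(n@(p0-W[:3,3]))/(n@r)
E
python3 - <<'E'
from meas import *
f=np.load("w2.npz"); im,K,W=f["im"],f["K"],f["W"]
g=cv2.cvtColor(im,cv2.COLOR_RGB2GRAY)
P=cloud(f["d"],K,W)
for n,(u,v,z,rr) in dict(top=(346,113,98,14),slope=(290,208,75,10)).items():
    print(n,"depthz",np.median(P[v-8:v+9,u-8:u+9,2]))
    for a in slot(im,K,W,u,v,z): print(a[0],a[1].round(1),ray(*a[1],z,K,W).round(1),[np.round(x,1) for x in a[2][:2]],round(a[2][2],1))
# box outline
for n,(u,v,z) in dict(tl=(215,60,92),tr=(418,60,92),fl=(241,244,46),fr=(391,244,46),lipL=(293,261,46),lipR=(339,261,46)).items(): print(n,ray(u,v,z,K,W).round(1))
big=cv2.resize(np.hstack([im[73:153,306:386],im[168:248,250:330]]),None,fx=5,fy=5,interpolation=cv2.INTER_CUBIC); save("w2b",big)
E
```

```text
top depthz 96.37315195300721
216 [345.8 113.6] [526. -55.  98.] [array([345.7, 113.9]), array([ 6.1, 36.1])] 16.7
5 [364. 113.] [538.7 -57.9  98. ] [array([364., 113.]), array([4., 0.])] -90.0
7 [315.  113.7] [504.6 -49.4  98. ] [array([315., 114.]), array([2., 2.])] 90.0
6 [376.  113.5] [546.9 -60.4  98. ] [array([376. , 113.5]), array([1., 2.])] 90.0
slope depthz 73.35270208381115
8 [281.2 194.1] [ 462.  -101.7   75. ] [array([281.5, 194. ]), array([5., 2.])] 0.0
12 [292.8 193.4] [ 471.4 -103.6   75. ] [array([292.6, 193.2]), array([7. , 1.9])] 18.4
77 [289.8 207. ] [ 465.8 -113.9   75. ] [array([289.8, 207.1]), array([ 4.4, 16.7])] 20.0
36 [285.7 246.2] [ 453.  -145.8   75. ] [array([285.5, 246. ]), array([ 2., 13.])] 90.0
6 [251.7 246.8] [ 424.5 -138.9   75. ] [array([251.9, 247. ]), array([4.1, 1. ])] 14.0
5 [265.6 246.4] [ 436.2 -141.6   75. ] [array([265.6, 246.3]), array([3.1, 0.9])] 26.6
tl [445.9   3.2  92. ]
tr [583.9 -33.3  92. ]
fl [ 408.3 -141.    46. ]
fr [ 545.  -177.4   46. ]
lipL [ 451. -170.   46.]
lipR [ 493.5 -181.3   46. ]
```

View pics/w2b.png

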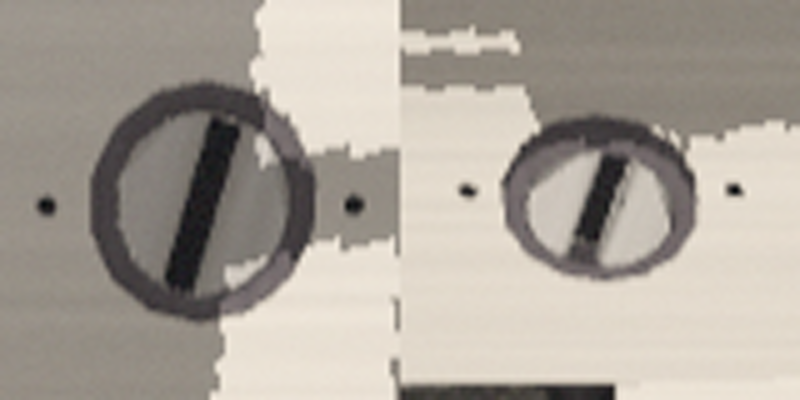

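Run:
```python
from h import *
f=np.load("top.npz"); P=cloud(f["d"],f["K"],f["W"]); X,Y,Z=P[...,0],P[...,1],P[...,2]
for y0 in range(90,340,40):
    m=(Y>y0)&(Y<y0+40)&(X>400)&(X<720)&(f["d"]>0)
    print(y0,[(x0,round(np.percentile(Z[m&(X>x0)&(X<x0+40)],98))) for x0 in range(400,720,40)])
```

```text
90 [(400, 37), (440, 6), (480, 5), (520, 37), (560, 6), (600, 5), (640, 6), (680, 5)]
130 [(400, 34), (440, 6), (480, 5), (520, 102), (560, 224), (600, 224), (640, 224), (680, 224)]
170 [(400, 5), (440, 79), (480, 80), (520, 5), (560, 224), (600, 224), (640, 224), (680, 225)]
210 [(400, 5), (440, 148), (480, 150), (520, 6), (560, 223), (600, 237), (640, 237), (680, 236)]
250 [(400, 4), (440, 76), (480, 77), (520, 6), (560, 223), (600, 238), (640, 238), (680, 238)]
290 [(400, 5), (440, 5), (480, 137), (520, 133), (560, 224), (600, 237), (640, 237), (680, 238)]
330 [(400, 6), (440, 5), (480, 135), (520, 121), (560, 224), (600, 237), (640, 282), (680, 240)]
```

Request:
drive_tool(deltas="-0.02 0.4 0.2 0; -0.02 0.41 0.05 0; -0.02 0.41 0.05 0; -0.02 0.41 0.03 0; -0.02 0.41 0.03 0; -0.02 0.41 0 0; -0.02 0.41 0 0; -0.01 0.39 0 0; 0 0 0 0; 0 0 0 0", gripper=0.3)

```text
t: 4.95
eef_pos: [463.8, 181.0, 255.5]
tcp_rot: [-3.139, 0.002, 1.314]
ft_force: [0.2, -1.2, -0.6]
opening: 0.648
grip_force: 0.0
```

Run:
```python
from h import *
s=env.state(); print(s["eef_pos"],s["tcp_rot"],s["t"],s["opening"])
im,d,K,W=grab("wrist"); save("w3",im); np.savez("w3",im=im,d=d,K=K,W=W)
```

```text
[463.80477488 180.98461187 255.54182063] [-3.13915536e+00  1.53672316e-03  1.31375370e+00] 4.95 0.6480355974319231
```

View pics/w3.png

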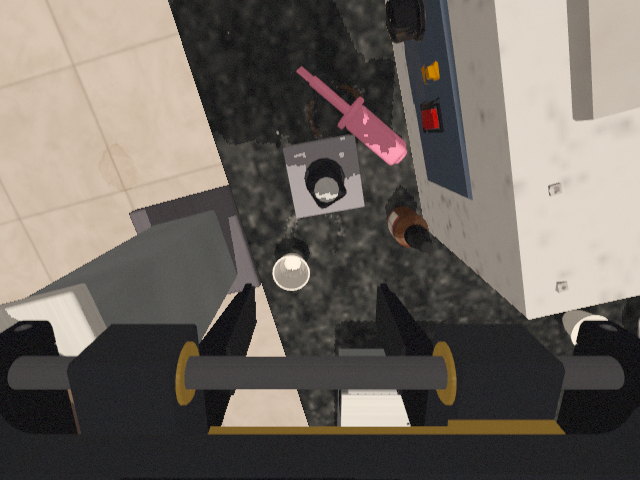

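Run:
```python
from h import *
f=np.load("w3.npz"); im,K,W=f["im"],f["K"],f["W"]; P=cloud(f["d"],K,W)
c=im[130:225,275:385].astype(float); c=np.clip(255*(c/255)**0.45,0,255).astype(np.uint8)
save("w3b",cv2.resize(c,None,fx=6,fy=6,interpolation=cv2.INTER_CUBIC))
sub=P[130:225,275:385]; im2=im[130:225,275:385]
m=(sub[...,2]>140)&(sub[...,2]<152); print(m.sum()); q=sub[m]; print("handle top",q.mean(0),cv2.minAreaRect(q[:,:2].astype(np.float32)))
v,u=np.nonzero(m); uv=np.stack([u+275,v+130],1); hull=cv2.convexHull(uv.astype(np.int32))[:,0]
print(cv2.minAreaRect(uv.astype(np.float32)),[tuple(ray(*a,145,K,W)[:2].round(1)) for a in hull])
m=(sub[...,2]>70)&(sub[...,2]<79); q=sub[m]; r=cv2.minAreaRect(q[:,:2].astype(np.float32)); print("stand",r)
pk=(im[...,0]>im[...,1]*1.5)&(im[...,2]>im[...,1]*1.1)&(im[...,0]>100); q=P[pk]; print("pink",np.percentile(q,[2,50,98],axis=0))
q=P[(P[...,2]>90)&(P[...,2]<230)&(P[...,1]>130)&(P[...,0]>530)]; print("dig",np.percentile(q,1,axis=0))
```

```text
1047
handle top [482.77522207 223.1568857  145.46002301] ((482.628662109375, 222.3363494873047), (24.02349281311035, 24.173851013183594), 18.363771438598633)
((325.8852844238281, 187.39117431640625), (33.056190490722656, 32.9794921875), 57.528804779052734) [(np.float64(496.0), np.float64(216.3)), (np.float64(494.9), np.float64(215.1)), (np.float64(493.2), np.float64(214.0)), (np.float64(490.8), np.float64(213.2)), (np.float64(481.8), np.float64(210.2)), (np.float64(478.7), np.float64(209.5)), (np.float64(475.8), np.float64(210.3)), (np.float64(474.6), np.float64(211.3)), (np.float64(473.6), np.float64(213.1)), (np.float64(472.7), np.float64(215.6)), (np.float64(469.9), np.float64(224.6)), (np.float64(469.2), np.float64(227.8)), (np.float64(469.8), np.float64(229.8)), (np.float64(470.9), np.float64(231.0)), (np.float64(472.6), np.float64(232.0)), (np.float64(484.7), np.float64(236.1)), (np.float64(486.2), np.float64(236.4)), (np.float64(489.1), np.float64(236.4)), (np.float64(490.3), np.float64(235.3)), (np.float64(491.9), np.float64(232.8)), (np.float64(496.1), np.float64(220.0)), (np.float64(496.1), np.float64(217.0))]
stand ((482.78643798828125, 222.25022888183594), (64.13505554199219, 64.16917419433594), 85.44615173339844)
pink [[4.86430369e+02 2.15334454e+02 5.37771786e-01]
 [5.34142796e+02 2.55729929e+02 2.62502988e+01]
 [5.67756963e+02 3.17241542e+02 3.65747792e+01]]
dig [555.55710367 134.82682336  97.9383091 ]
```

View pics/w3b.png

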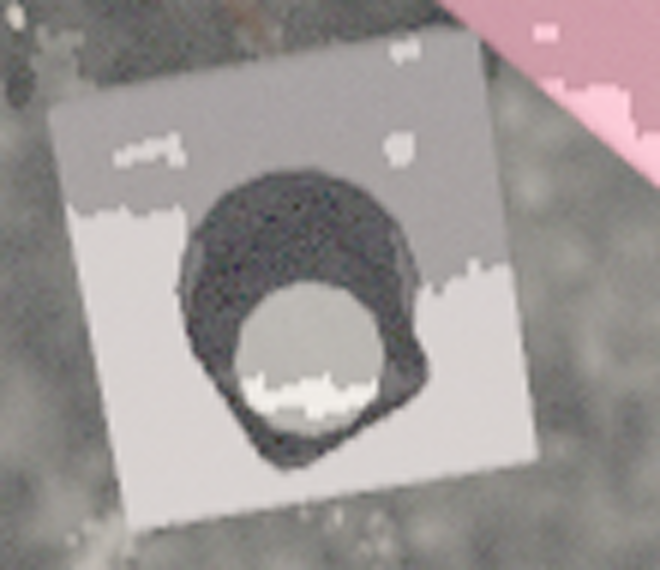

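The pink look-alike lies on the table in w3. The driver stands upright with its handle top at (482.6,222.7) and flats at 18.4°. The digester limits the gripper's yaw, so I use about 198° so that the body's long side runs along its front.

Request:
drive_tool(deltas="0.02 0.05 0 0.038; 0.02 0.05 0 0.038; 0.02 0.05 0 0.038; 0.02 0.05 0 0.038; 0.02 0.05 0 0.038; 0.02 0.05 0 0.038; 0.02 0.05 0 0.038; 0.02 0.05 0 0.038; 0.02 0.01 0 0.038; 0 0 0 0.038", gripper=0.45)

```text
t: 5.83
eef_pos: [483.0, 219.1, 256.3]
tcp_rot: [-3.14, -0.001, 2.508]
ft_force: [-0.8, 0.3, -0.2]
opening: 0.552
grip_force: 0.0
```

Request:
drive_tool(deltas="0 0 0 0.038; 0 0 0 0.038; 0 0 0 0.038; 0 0 0 0.038; 0 0 0 0.038; 0 0 0 0.038; 0 0 0 0.038; 0 0 0 0.038; 0 0 0 0")

```text
t: 6.58
eef_pos: [482.8, 218.9, 256.5]
tcp_rot: [-3.142, -0.001, -2.821]
ft_force: [1.2, -0.8, 0.2]
opening: 0.55
grip_force: 0.0
```

Run:
```python
from h import *
s=env.state(); print(s["eef_pos"],s["tcp_rot"],s["t"],s["joints"].round(2))
for n in("w3","top"):
    f=np.load(n+".npz"); P=cloud(f["d"],f["K"],f["W"]); X,Y,Z=P[...,0],P[...,1],P[...,2]
    for y0 in range(130,330,25):
        m=(Y>y0)&(Y<y0+25)&(Z>170)&(Z<235)&(X>490)&(X<700)&(f["d"]>0)
        print(n,y0,m.sum(),X[m].min().round() if m.sum() else None, np.percentile(X[m],2).round() if m.sum() else None)
im,d,K,W=grab("wrist"); np.savez("w4",im=im,d=d,K=K,W=W); P=cloud(d,K,W)
m=(P[...,2]>140)&(P[...,2]<152)&(np.hypot(P[...,0]-482,P[...,1]-222)<30); print("h",m.sum(),cv2.minAreaRect(P[m][:,:2].astype(np.float32)))
```

```text
[482.7724637  218.91026594 256.50818927] [-3.14151177e+00 -1.36925226e-03 -2.82095080e+00] 6.5833 [ 0.3   0.33  1.76 -0.    1.06 -1.59]
w3 130 5325 575.0 576.0
w3 155 6504 575.0 576.0
w3 180 7235 575.0 576.0
w3 205 8145 575.0 576.0
w3 230 8983 575.0 576.0
w3 255 10327 575.0 576.0
w3 280 4567 575.0 576.0
w3 305 106 576.0 576.0
top 130 820 576.0 577.0
top 155 737 576.0 577.0
top 180 739 577.0 577.0
top 205 728 576.0 577.0
top 230 692 577.0 577.0
top 255 602 577.0 577.0
top 280 625 577.0 577.0
top 305 620 577.0 578.0
h 907 ((481.765625, 221.88067626953125), (23.790185928344727, 23.73906898498535), 17.699609756469727)
```

Request:
drive_tool(deltas="0 0.03 -0.2 0; 0 0 -0.35 0; 0 0 -0.35 0; 0 0 -0.25 0; 0 0 -0.15 0; 0 0 0 0")

```text
t: 7.13
eef_pos: [481.3, 222.4, 124.1]
tcp_rot: [3.142, -0.006, -2.83]
ft_force: [-0.4, 0.4, 0.1]
opening: 0.547
grip_force: 0.0
```

Request:
drive_tool(deltas="0 0 0 0; 0 0 0 0; 0 0 0 0; 0 0 0 0; 0 0 0 0; 0 0 0 0", gripper=1)

```text
t: 7.63
eef_pos: [482.7, 223.8, 127.9]
tcp_rot: [3.142, 0.001, -2.824]
ft_force: [-0.4, -0.8, 4.9]
opening: 0.251
grip_force: 30.0
```

Request:
drive_tool(deltas="0 0 0.1 0; 0 0 0.25 0; 0 0 0.3 0; 0 0 0.3 0; 0 0 0.3 0; 0 0 0.1 0; 0 0 0 0; 0 0 0 0")

```text
t: 8.3
eef_pos: [482.1, 223.7, 262.0]
tcp_rot: [3.141, 0.0, -2.824]
ft_force: [-0.3, -0.5, -1.5]
opening: 0.251
grip_force: 30.0
```

Run:
```python
from h import *
s=env.state(); print(s["eef_pos"],s["tcp_rot"],s["t"],s["ft_force"])
im,d,K,W=grab("wrist"); np.savez("w5",im=im,d=d,K=K,W=W); save("w5",im)
```

```text
[482.08496081 223.67158551 262.04198897] [ 3.14146956e+00  1.88432417e-04 -2.82408437e+00] 8.3 [-0.31357419 -0.50735228 -1.50474817]
```

View pics/w5.png

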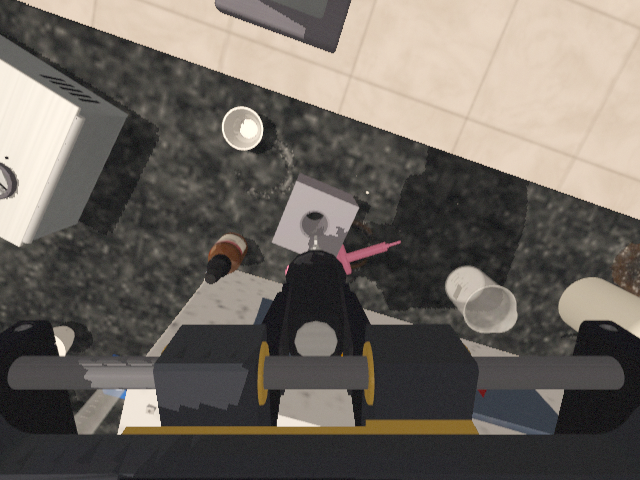

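Driver is held and lifted: flange at (315,265), blade tip around (318,240), stand hole at (315,222).

```bash
cat > blade.py <<'E'
from h import *
def blade(n):
    s=env.state(); im,d,K,W=grab("wrist"); np.savez(n,im=im,d=d,K=K,W=W)
    P=cloud(d,K,W); q=(P-s["eef_pos"])@R.from_euler("xyz",s["tcp_rot"]).as_matrix()
    m=(abs(q[...,0])<25)&(abs(q[...,1])<25)&(d>0); return s,im,q,m
E
python3 - <<'E'
from h import *
f=np.load("w5.npz"); im,d,K,W=f["im"],f["d"],f["K"],f["W"]; P=cloud(d,K,W)
s=env.state(); q=(P-s["eef_pos"])@R.from_euler("xyz",s["tcp_rot"]).as_matrix()
m=(abs(q[...,0])<30)&(abs(q[...,1])<30)&(d>0)
for z in range(30,130,4):
    k=m&(q[...,2]>=z)&(q[...,2]<z+4)
    if k.sum()>3:
        v,u=np.nonzero(k); a=q[k]; print(z,k.sum(),"x",np.percentile(a[:,0],[3,50,97]).round(1),"y",np.percentile(a[:,1],[3,50,97]).round(1),"uv",u.min(),u.max(),v.min(),v.max())
E
```

```text
30 117 x [ 9.9 12.5 13.1] y [-11.4  -0.8  10.3] uv 294 337 267 276
34 108 x [10.1 12.5 13.1] y [-11.7  -1.1  10.1] uv 294 337 265 274
38 85 x [10.2 12.5 12.9] y [-10.9  -0.8  10.4] uv 295 336 264 270
42 202 x [-1.6 11.5 17.1] y [-16.6  -1.1  15. ] uv 286 344 252 286
46 644 x [-1.  12.4 18.1] y [-17.1  -0.8  15.6] uv 286 345 250 285
50 19 x [ 8.  15.  17.9] y [-15.4   2.7  15.5] uv 290 343 250 267
90 20 x [4.8 5.6 6.9] y [-3.4 -0.6  1.5] uv 311 319 246 249
94 20 x [3.7 5.6 6.6] y [-4.1 -0.9  3. ] uv 310 321 245 249
98 27 x [5.9 7.7 9.7] y [-1.8 -0.2  1.4] uv 313 319 239 247
102 5 x [9.  9.4 9.8] y [-1.6 -0.2  0.5] uv 314 317 238 239
106 6 x [9.3 9.8 9.9] y [-1.7 -1.  -0.2] uv 314 316 236 237
```

Request:
drive_tool(deltas="0.043 -0.28 0 -0.039; 0.043 -0.28 0 -0.039; 0.043 -0.28 0 -0.039; 0.043 -0.28 0 -0.039; 0.043 -0.28 0 -0.039; 0.043 -0.28 0 -0.039; 0.043 -0.28 0 -0.039; 0.043 -0.28 0 -0.039; 0.043 -0.28 0 -0.039; 0.043 -0.28 0 -0.039")

```text
t: 9.18
eef_pos: [524.9, -57.6, 260.4]
tcp_rot: [-3.14, -0.003, 2.228]
ft_force: [0.4, -0.1, 0.1]
opening: 0.254
grip_force: 30.0
```

Request:
drive_tool(deltas="0 0 0 -0.039; 0 0 0 -0.039; 0 0 0 -0.039; 0 0 0 -0.039; 0 0 0 -0.039; 0 0 0 -0.039; 0 0 0 -0.039; 0 0 0 -0.039; 0 0 -0.1 -0.039; 0 0 -0.1 -0.034")

```text
t: 10.02
eef_pos: [525.0, -56.2, 240.4]
tcp_rot: [-3.14, 0.001, 1.018]
ft_force: [0.3, 0.0, -0.9]
opening: 0.252
grip_force: 30.0
```

Request:
drive_tool(deltas="0 0 0 0; 0 0 0 0")

```text
t: 10.18
eef_pos: [524.9, -56.1, 240.8]
tcp_rot: [-3.138, 0.001, 1.028]
ft_force: [1.0, -0.8, -0.9]
opening: 0.249
grip_force: 30.0
```

Run:
```python
from blade import *
s,im,q,m=blade("w6"); print(s["eef_pos"],s["tcp_rot"],s["joints"].round(2))
for z in list(range(90,122,4))+[140,142,144]:
    k=m&(q[...,2]>=z)&(q[...,2]<z+4)
    if k.sum()>3:
        v,u=np.nonzero(k); a=q[k]; print(z,k.sum(),"x",np.percentile(a[:,0],[3,50,97]).round(1),"y",np.percentile(a[:,1],[3,50,97]).round(1),"uv",u.min(),u.max(),v.min(),v.max())
c=im[170:290,235:395]; save("w6",cv2.resize(c,None,fx=5,fy=5,interpolation=cv2.INTER_CUBIC))
```

```text
[524.910672   -56.14910273 240.78852358] [-3.13848892e+00  1.03613171e-03  1.02773031e+00] [-0.23  0.34  1.78 -0.    1.02  0.31]
90 12 x [4.8 5.5 6.2] y [-1.6  0.6  2.9] uv 312 319 247 249
94 24 x [3.6 6.  7. ] y [-2.8  0.3  4.1] uv 310 321 245 249
98 21 x [4.5 6.7 9. ] y [-1.5  1.   3.4] uv 312 320 240 248
102 13 x [7.  9.1 9.8] y [-0.5  0.3  1.7] uv 314 317 238 243
110 6 x [9.7 9.8 9.9] y [-0.5  0.3  1. ] uv 314 316 235 236
140 773 x [-9.2  3.3 16.9] y [-13.2   1.9  15.4] uv 297 335 215 250
142 861 x [-9.2  4.  17.4] y [-13.2  -0.6  15.3] uv 297 335 215 250
144 310 x [-16.    9.2  23.5] y [-22.7   2.8  23.7] uv 285 344 207 260
```

View pics/w6.png

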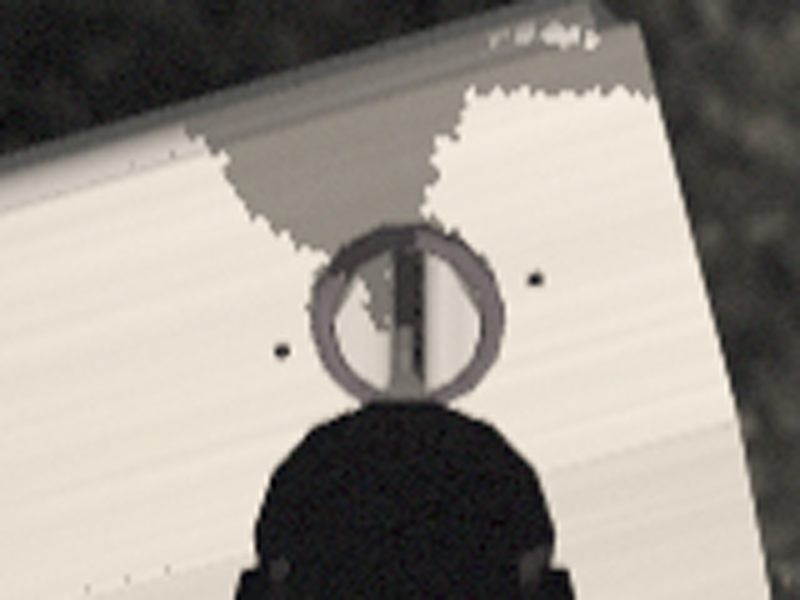

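The picture shows blade and slot parallel. The blade, at crop (403,350), sits about 1 mm left of the slot centre at (409,318) and about 1.5 mm short along it. Correct and descend.

Request:
drive_tool(deltas="0.016 0.006 -0.05 0; 0 0 -0.08 0; 0 0 -0.08 0; 0 0 -0.04 0; 0 0 -0.02 0; 0 0 -0.02 0; 0 0 -0.02 0; 0 0 0 0")

```text
t: 10.9
eef_pos: [526.9, -55.6, 211.0]
tcp_rot: [-3.141, 0.0, 1.024]
ft_force: [-0.0, -0.8, -1.3]
opening: 0.251
grip_force: 30.0
```

Request:
drive_tool(deltas="0 0 -0.01 0; 0 0 -0.01 0; 0 0 -0.01 0; 0 0 -0.01 0; 0 0 0 0")

```text
t: 11.32
eef_pos: [527.0, -55.6, 207.2]
tcp_rot: [-3.142, 0.0, 1.024]
ft_force: [-0.9, 0.0, -1.0]
opening: 0.248
grip_force: 30.0
```

Request:
drive_tool(deltas="0 0.001 0 -0.03; 0 0.001 0 -0.038; 0 0.001 0 -0.038; 0 0.001 0 -0.038; 0 0.001 0 -0.038; 0 0.001 0 -0.038; 0 0.001 0 -0.038; 0 0.001 0 -0.038; 0 0.001 0 -0.038; 0 0.001 0 -0.038")

```text
t: 12.15
eef_pos: [526.3, -54.4, 207.2]
tcp_rot: [-3.141, 0.002, -0.15]
ft_force: [-4.2, 1.3, 1.9]
opening: 0.25
grip_force: 30.0
```

Request:
drive_tool(deltas="0 0 0 -0.03; 0 0 0 -0.03; 0 0 0 -0.02; 0 0 0 0; 0 0 0 0")

```text
t: 12.57
eef_pos: [526.5, -54.4, 207.2]
tcp_rot: [3.141, 0.001, -0.393]
ft_force: [-4.4, 2.3, 1.7]
opening: 0.253
grip_force: 30.0
```

```bash
python3 -c "
from h import *
s=env.state(); print(s['moment'],s['tcp_rot'],s['ft_force'])"
```

```text
[0.79195493 1.36952426 0.01748629] [ 3.14148112e+00  1.48133511e-03 -3.93472748e-01] [-4.35763661  2.29061267  1.67195201]
```

Request:
drive_tool(deltas="0 0 0 -0.01; 0 0 0 -0.01; 0 0 0 0")

```text
t: 12.82
eef_pos: [526.7, -54.4, 207.2]
tcp_rot: [3.142, 0.001, -0.458]
ft_force: [-3.5, 3.0, 1.3]
opening: 0.253
grip_force: 30.0
```

```bash
python3 -c "
from h import *
s=env.state(); print(s['moment'],s['tcp_rot'],s['ft_force'])"
```

```text
[0.8626958  1.35480375 0.09658792] [ 3.14151382e+00  1.05546582e-03 -4.57692558e-01] [-3.53285056  3.02916087  1.28119036]
```

Request:
drive_tool(deltas="0 0 0 0.02; 0 0 0 0.025; 0 0 0.05 0; 0 0 0.1 0; 0 0 0.15 0; 0 0 0.1 0; 0 0 0 0; 0 0 0 0")

```text
t: 13.48
eef_pos: [527.3, -54.8, 248.0]
tcp_rot: [-3.142, -0.002, -0.318]
ft_force: [-1.0, -0.2, -0.8]
opening: 0.254
grip_force: 30.0
```

```bash
cat > ang.py <<'E'
from meas import *
def ang(n,u0,v0,r,p0,nv):
    f=np.load(n+".npz"); im,K,W=f["im"],f["K"],f["W"]
    for a in slot(im,K,W,u0,v0,0,r):
        q=np.array([onplane(u,v,p0,nv,K,W) for u,v in a[3]]); c=q.mean(0)
        w,V=np.linalg.eigh(np.cov((q-c).T)); d=V[:,2]
        L=4*np.sqrt(w[2]); B=4*np.sqrt(abs(w[1]))
        if a[0]>=6: print(a[0],a[1].round(1),c.round(1),"dir",d.round(2),"yaw",round(np.degrees(np.arctan2(d[1],d[0]))%180,1),"L",L.round(1),B.round(1))
E
python3 - <<'E'
from blade import *
from ang import ang
s,im,q,m=blade("w7"); print(s["eef_pos"],s["tcp_rot"])
f=np.load("w7.npz"); K,W=f["K"],f["W"]; p=W[:3,:3].T@(np.array([526.5,-55,98])-W[:3,3]); uv=K@p/p[2]; print(uv)
ang("w7",int(uv[0]),int(uv[1]),30,np.array([526.5,-55,98]),np.array([0,0,1.]))
save("w7",cv2.resize(im[170:290,235:395],None,fx=5,fy=5,interpolation=cv2.INTER_CUBIC))
for z in list(range(90,122,4)):
    k=m&(q[...,2]>=z)&(q[...,2]<z+4)
    if k.sum()>3:
        v,u=np.nonzero(k); a=q[k]; print(z,k.sum(),"x",np.percentile(a[:,0],[3,50,97]).round(1),"y",np.percentile(a[:,1],[3,50,97]).round(1),"uv",u.min(),u.max(),v.min(),v.max())
E
```

```text
[527.27954747 -54.75822039 247.95952319] [-3.14157002e+00 -1.87165667e-03 -3.17729573e-01]
[315.24809366 236.69562223   1.        ]
92 [315.1 229.9] [532.2 -56.7  98. ] dir [-0.96  0.28 -0.  ] yaw 163.5 L 21.7 6.3
589 [315.3 259. ] [507.2 -48.7  98. ] dir [-0.31 -0.95  0.  ] yaw 71.7 L 43.0 15.5
90 13 x [5.8 6.4 7.3] y [-1.6  1.   2.9] uv 312 319 247 249
94 20 x [4.8 6.9 7.5] y [-2.2  0.7  4.2] uv 311 321 245 249
98 25 x [ 4.7  7.8 10.3] y [-2.8  0.3  3.4] uv 310 320 240 249
102 9 x [ 7.4 10.1 10.4] y [-0.3  1.   1.7] uv 314 317 238 244
106 5 x [10.1 10.2 10.3] y [-0.5  0.3  1.6] uv 314 317 237 238
110 7 x [ 9.9 10.1 10.5] y [-0.3  1.   1.8] uv 314 317 235 237
```

Top screw reads 163.5° against the 165° target, so it is locked. On to the slope screw.

Request:
drive_tool(deltas="-0.06 -0.06 0 0.038; -0.06 -0.06 0 0.038; -0.06 -0.06 0 0.038; -0.06 -0.06 0 0.038; -0.06 -0.06 0 0.038; -0.06 -0.06 0 0.038; -0.06 -0.06 0 0.038; -0.06 -0.06 0 0.038; -0.06 -0.06 0 0.038; -0.06 -0.06 0 0.038")

```text
t: 14.37
eef_pos: [466.5, -114.9, 246.6]
tcp_rot: [-3.141, 0.0, 0.882]
ft_force: [0.0, 1.2, -1.0]
opening: 0.252
grip_force: 30.0
```

Request:
drive_tool(deltas="-0.02 -0.02 -0.1 0.038; 0 0 -0.1 0; 0 0 -0.1 0; 0 0 0 0; 0 0 0 0")

```text
t: 14.78
eef_pos: [464.8, -116.6, 216.7]
tcp_rot: [-3.14, 0.0, 0.996]
ft_force: [0.1, -0.4, -1.6]
opening: 0.248
grip_force: 30.0
```

Run:
```python
from blade import *
from ang import ang
s,im,q,m=blade("w8"); print(s["eef_pos"],s["tcp_rot"])
f=np.load("w8.npz"); K,W=f["K"],f["W"]; p=W[:3,:3].T@(np.array([465.5,-115.5,75])-W[:3,3]); uv=K@p/p[2]; print(uv)
nv=np.array([-.5*.2554,-.5*.9668,.866])
ang("w8",int(uv[0]),int(uv[1]),40,np.array([465.5,-115.5,75]),nv)
save("w8",cv2.resize(im[170:290,235:395],None,fx=5,fy=5,interpolation=cv2.INTER_CUBIC))
for z in list(range(98,122,4)):
    k=m&(q[...,2]>=z)&(q[...,2]<z+4)
    if k.sum()>3:
        v,u=np.nonzero(k); a=q[k]; print(z,k.sum(),"x",np.percentile(a[:,0],[3,50,97]).round(1),"y",np.percentile(a[:,1],[3,50,97]).round(1),"uv",u.min(),u.max(),v.min(),v.max())
```

```text
[ 464.80296221 -116.60260327  216.72630946] [-3.14008951e+00  3.41570142e-04  9.95763489e-01]
[314.94178179 235.64543884   1.        ]
11 [316.3 220.6] [ 474.4 -103.8   82.9] dir [-0.19  0.87  0.46] yaw 102.3 L 6.3 2.9
8 [301.2 225. ] [ 462.3 -100.2   83.1] dir [-0.96 -0.14 -0.22] yaw 8.4 L 7.0 2.7
54 [313.8 232.1] [ 466.6 -112.    77.1] dir [-0.57 -0.68 -0.46] yaw 49.7 L 19.8 4.0
1071 [315.4 264.3] [ 448.5 -142.6   57.3] dir [-0.69  0.67  0.27] yaw 135.7 L 54.0 33.9
98 26 x [4.  7.  9.3] y [-1.5  0.6  3.5] uv 311 321 240 249
102 6 x [9.  9.3 9.6] y [-0.3  0.6  1.7] uv 314 317 238 240
106 7 x [9.1 9.3 9.5] y [-0.5  1.   1.8] uv 314 317 237 238
```

View pics/w8.png

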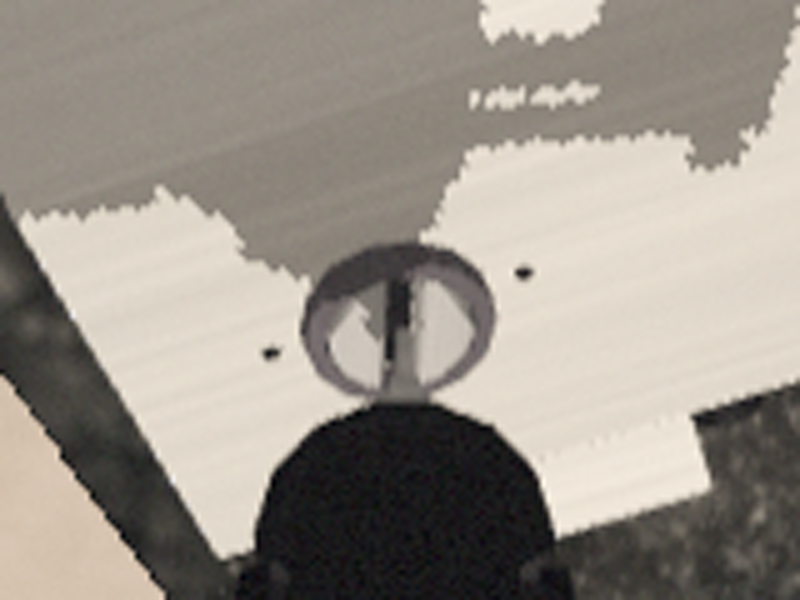

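Last picture: slope slot centre at crop (398,320), parallel to the blade at (405,370), which is offset about 1 mm to the right. Shift and descend; the uphill corner of the blade goes into the slot.

Request:
drive_tool(deltas="-0.004 0.009 -0.05 0; 0 0 -0.08 0; 0 0 -0.05 0; 0 0 -0.02 0; 0 0 -0.01 0; 0 0 -0.01 0; 0 0 -0.01 0; 0 0 0 0")

```text
t: 15.5
eef_pos: [464.7, -115.8, 194.3]
tcp_rot: [3.141, -0.0, 0.996]
ft_force: [-0.2, -0.2, -1.4]
opening: 0.246
grip_force: 30.0
```

Request:
drive_tool(deltas="0 0 -0.01 0; 0 0 -0.01 0; 0 0 -0.01 0; 0 0 -0.01 0; 0 0 0 0")

```text
t: 15.92
eef_pos: [464.6, -115.7, 190.1]
tcp_rot: [-3.142, 0.0, 0.996]
ft_force: [-0.3, -0.4, -1.4]
opening: 0.251
grip_force: 30.0
```

Request:
drive_tool(deltas="0 0 -0.01 0; 0 0 0 0")

```text
t: 16.08
eef_pos: [464.6, -115.8, 189.1]
tcp_rot: [-3.141, 0.0, 0.996]
ft_force: [0.4, -0.4, -0.2]
opening: 0.249
grip_force: 30.0
```

Request:
drive_tool(deltas="0 0 -0.01 0; 0 0 0 0")

```text
t: 16.25
eef_pos: [464.7, -115.8, 188.2]
tcp_rot: [3.141, -0.0, 0.996]
ft_force: [-0.7, 0.0, -0.0]
opening: 0.254
grip_force: 30.0
```

Request:
drive_tool(deltas="0 0 -0.01 0; 0 0 0 0")

```text
t: 16.42
eef_pos: [464.8, -115.8, 187.6]
tcp_rot: [3.141, -0.0, 0.996]
ft_force: [0.2, 0.2, 4.7]
opening: 0.247
grip_force: 30.0
```

Slot bottom is found at z≈188.4, which agrees with the geometry. Back off 3 mm and turn, lowering along the screw's axis as the blade swings level.

Request:
drive_tool(deltas="0 0 0.034 0; 0 0 0 0; 0 0.0013 -0.0014 -0.031; 0 0.0013 -0.0014 -0.031; 0 0.0013 -0.0014 -0.031; 0 0.0013 -0.0014 -0.031; 0 0 0 0")

```text
t: 17.0
eef_pos: [463.9, -114.7, 189.9]
tcp_rot: [-3.14, 0.001, 0.602]
ft_force: [-2.8, 3.0, 1.2]
opening: 0.25
grip_force: 30.0
```

Request:
drive_tool(deltas="0 0.0023 -0.003 -0.037; 0 0.0023 -0.003 -0.037; 0 0.0023 -0.003 -0.037; 0 0 0 0")

```text
t: 17.33
eef_pos: [464.1, -114.1, 189.4]
tcp_rot: [-3.14, 0.001, 0.254]
ft_force: [-2.8, 2.6, 6.6]
opening: 0.248
grip_force: 30.0
```

```bash
python3 -c "
from h import *
s=env.state(); print(s['moment'],s['tcp_rot'],s['ft_force'],s['eef_pos'])"
```

```text
[1.00099782 1.14290173 0.06845726] [-3.14048382e+00  9.02698284e-04  2.54076320e-01] [-2.78237308  2.57440307  6.62500278] [ 464.13602059 -114.05627367  189.39692706]
```

Request:
drive_tool(deltas="0 0.002 -0.002 -0.028; 0 0.002 -0.002 -0.028; 0 0.002 -0.002 -0.028; 0 0 0 0")

```text
t: 17.67
eef_pos: [465.0, -114.8, 189.7]
tcp_rot: [3.139, -0.001, -0.007]
ft_force: [-4.3, -4.9, 12.2]
opening: 0.253
grip_force: 30.0
```

```bash
python3 -c "
from h import *
s=env.state(); print(s['moment'],s['tcp_rot'],s['ft_force'],s['eef_pos'])"
```

```text
[-1.61026554  1.31407254 -0.05726247] [ 3.13910270e+00 -1.46990493e-03 -6.93702706e-03] [-4.30735483 -4.90050237 12.19538393] [ 464.98526216 -114.79812174  189.66007806]
```

Blade is riding up on the uphill bevel. Retract and measure the slot's angle and centre.

Request:
drive_tool(deltas="0 -0.005 0.05 0; 0 0 0.1 0; 0 0 0.15 0; 0 0 0.05 0; 0 0 0 0; 0 0 0 0")

```text
t: 18.17
eef_pos: [464.6, -114.5, 223.5]
tcp_rot: [3.141, -0.0, -0.005]
ft_force: [0.6, -0.2, -0.9]
opening: 0.25
grip_force: 30.0
```

Run:
```python
from blade import *
from ang import *
s,im,q,m=blade("w9"); print(s["eef_pos"],s["tcp_rot"])
f=np.load("w9.npz"); K,W=f["K"],f["W"]; S=np.array([465.3,-115,75]); p=W[:3,:3].T@(S-W[:3,3]); uv=K@p/p[2]; print(uv)
nv=np.array([-.5*.2554,-.5*.9668,.866])
ang("w9",int(uv[0]),int(uv[1]),30,S,nv)
for z in list(range(98,122,4)):
    k=m&(q[...,2]>=z)&(q[...,2]<z+4)
    if k.sum()>3:
        v,u=np.nonzero(k); a=q[k]; print(z,k.sum(),"x",np.percentile(a[:,0],[3,50,97]).round(1),"y",np.percentile(a[:,1],[3,50,97]).round(1),"uv",u.min(),u.max(),v.min(),v.max())
g=cv2.cvtColor(im,cv2.COLOR_RGB2GRAY); u,v=uv[:2].astype(int)
for r in range(v-26,v+20,2): print(r,''.join('%4d'%x for x in g[r,u-28:u+29:2]))
```

```text
[ 464.64444286 -114.46820801  223.45842662] [ 3.14130098e+00 -4.77909605e-04 -4.87000620e-03]
[315.13538785 235.20323359   1.        ]
209 [308.2 231.3] [ 469.7 -109.2   78.9] dir [ 0.96 -0.29 -0.02] yaw 163.0 L 29.3 24.7
17 [323.9 220.4] [ 477.6 -122.5   72.6] dir [-0.62 -0.64 -0.45] yaw 46.0 L 9.7 3.2
16 [322.3 245.7] [ 454.3 -121.2   69.9] dir [-0.47 -0.74 -0.48] yaw 57.5 L 6.3 4.7
519 [315.3 258.6] [ 443.  -115.2   71.6] dir [-0.21 -0.84 -0.5 ] yaw 75.8 L 49.7 14.6
98 24 x [5.9 7.4 9.9] y [-1.3  1.1  2.1] uv 312 318 240 248
102 8 x [8.4 9.6 9.8] y [-0.3  0.4  1.9] uv 314 317 239 242
106 7 x [ 9.7  9.9 10.1] y [-0.2  1.1  1.9] uv 314 317 237 238
110 4 x [9.5 9.6 9.7] y [-0.4  0.   1.1] uv 314 316 236 237
209  214 222 139 133 139 134 132 129 133 133 135 135 134 132 137 138  71  30 136 140 218 218 220 218 216 217 216 218 215
211  216 224 134 133 138 133 133 131 131 136 133 136 133 134 136 138 140 136 134 137 217 219 218 218 215 216 216 218 215
213  217 194 131 133 138 130 132 131 133 136 134 136 133 137 138 136 139 137 134 139 216 220 219 217 214 215 217 217 217
215  137 137 134 134
[... 1699 characters left out ...]
131  56  63  59 109 118 117 119 118 122 109  63  81  64  71 108 174 219 217 219 216 216 215 217
245  137 131 132 128 133 132 118  58  58  75 116 116 116 114 113 111  89  59  58  57 126 218 218 216 219 217 215 215 217
247  134 128 129 131 132 134 136  78  59  59  63 111 117 110 112 109 104  61  58 125 215 218 218 216 218 216 215 215 217
249  135 131 130 132 129 133 134 132  98  63  60  62 110 117 114 115 106  71  88 215 217 217 217 219 216 215 215 215 217
251  134 133 126 130 130 130 135 130 135 118  42  22  30  20  30  23  20  28  81 176 217 219 216 221 217 216 215 217 214
253  128 130 127 134 133 132 134 109  56  21  22  27  24  26  18  37  41  42  34  20  63 181 199 216 217 215 215 216 213
```

```bash
cat > sl.py <<'E'
from meas import *
from scipy.spatial.transform import Rotation as R
nv=np.array([-.5*.2554,-.5*.9668,.866]); xh=np.array([.2554,.9668,0]); mh=.866*xh+np.array([0,0,.5]); yh=np.array([-.9668,.2554,0])
def run(n,uc,vc,thr=48,vmax=242,rad=11):
    f=np.load(n+".npz"); im,K,W=f["im"],f["K"],f["W"]; g=cv2.cvtColor(im,cv2.COLOR_RGB2GRAY)
    C=ray(uc,vc,75,K,W); print("ring centre at z75",C.round(1))
    v,u=np.nonzero(g<thr); k=(np.hypot(u-uc,(v-vc))<rad+3)&(v<vmax)
    q=np.array([onplane(a,b,C,nv,K,W) for a,b in zip(u[k],v[k])])-C
    a,b=q@mh,q@yh; k=np.hypot(a,b)<10.5; a,b=a[k],b[k]; M=np.cov(a,b); w,V=np.linalg.eigh(M); d=V[:,1]*np.sign(V[0,1])
    th=np.degrees(np.arctan2(-d[1],d[0])); off=(a.mean()*-d[1]+b.mean()*d[0])
    print("n",k.sum(),"theta cw",th.round(1),"lateral off of dark line",off.round(2),"L,B",(4*np.sqrt(w)).round(1))
E
python3 - <<'E'
from sl import *
run("w9",314.8,234.5)
run("w8",314.3,234,vmax=241)
run("w2",290,207.7,vmax=230,thr=60)
E
```

```text
ring centre at z75 [ 465.9 -114.7   75. ]
n 54 theta cw 41.0 lateral off of dark line -0.3 L,B [ 3.5 22.4]
ring centre at z75 [ 465.8 -114.    75. ]
n 43 theta cw 22.0 lateral off of dark line 0.45 L,B [ 3.8 18.1]
ring centre at z75 [ 465.8 -114.5   75. ]
n 77 theta cw 17.9 lateral off of dark line 0.37 L,B [ 4.4 21.7]
```

Request:
drive_tool(deltas="0.014 0 0 0.034; 0 0 0 0.034; 0 0 -0.05 0.034; 0 0 -0.05 0.034; 0 0 -0.05 0.033; 0 0 -0.05 0; 0 0 -0.05 0; 0 0 -0.02 0; 0 0 -0.02 0; 0 0 0 0")

```text
t: 19.05
eef_pos: [465.9, -114.4, 194.2]
tcp_rot: [-3.141, 0.0, 0.523]
ft_force: [0.8, -0.6, -1.1]
opening: 0.253
grip_force: 30.0
```

Request:
drive_tool(deltas="0 0 -0.01 0; 0 0 -0.01 0; 0 0 0 0")

```text
t: 19.3
eef_pos: [466.0, -114.5, 192.6]
tcp_rot: [3.141, -0.0, 0.524]
ft_force: [0.2, 0.3, -1.6]
opening: 0.25
grip_force: 30.0
```

Request:
drive_tool(deltas="0 0 -0.01 0; 0 0 -0.01 0; 0 0 0 0")

```text
t: 19.55
eef_pos: [466.0, -114.4, 190.5]
tcp_rot: [3.142, 0.0, 0.525]
ft_force: [0.5, -0.5, -1.8]
opening: 0.251
grip_force: 30.0
```

Request:
drive_tool(deltas="0 0 -0.01 0; 0 0 -0.005 0; 0 0 0 0")

```text
t: 19.8
eef_pos: [466.0, -114.4, 189.0]
tcp_rot: [-3.142, 0.0, 0.525]
ft_force: [0.3, 0.1, -1.3]
opening: 0.252
grip_force: 30.0
```

```bash
cat > path.py <<'E'
from sl import *
import sys
def tcp(phi,D,c,S=np.array([466.0,-114.6,190.9]),o=.7):
    f=np.radians(phi); th=np.arctan2(.866*np.sin(f),np.cos(f)); e=np.sin(th)*mh+np.cos(th)*yh
    k=4.5*abs(np.cos(f))-D; ps=np.radians(75.2)-f
    return S+k*nv+c*e-o*np.array([np.cos(ps),np.sin(ps),0]), np.degrees(ps)
E
python3 - <<'E'
from path import *
for a in [(45,5,-.6),(52,5,-.7),(60,4.8,-.75),(68,4.7,-.8),(76,4.5,-.9),(84,4.3,-.9),(92,4.2,-.9)]: t,p=tcp(*a); print(a,t.round(2),p.round(1))
E
```

```text
(45, 5, -0.6) [ 465.98 -114.52  189.13] 30.2
(52, 5, -0.7) [ 465.98 -114.35  188.71] 23.2
(60, 4.8, -0.75) [ 465.91 -114.18  188.38] 15.2
(68, 4.7, -0.8) [ 465.86 -113.92  187.93] 7.2
(76, 4.5, -0.9) [ 465.79 -113.73  187.51] -0.8
(84, 4.3, -0.9) [ 465.7  -113.42  187.14] -8.8
(92, 4.2, -0.9) [ 465.61 -113.19  186.95] -16.8
```

Request:
drive_tool(deltas="0 0.0015 -0.003 -0.022; 0 0.0015 -0.003 -0.022; 0 0.001 -0.002 -0.022; 0 0.001 -0.002 -0.022; 0 0 0 0")

```text
t: 20.22
eef_pos: [466.0, -113.8, 188.3]
tcp_rot: [-3.142, -0.0, 0.245]
ft_force: [0.1, 0.9, 2.1]
opening: 0.252
grip_force: 30.0
```

Request:
drive_tool(deltas="0 0.001 -0.002 -0.02; 0 0.001 -0.002 -0.02; 0 0 0 0")

```text
t: 20.47
eef_pos: [466.2, -113.8, 188.1]
tcp_rot: [3.141, -0.0, 0.122]
ft_force: [-0.4, 0.5, 5.5]
opening: 0.253
grip_force: 30.0
```

```bash
python3 -c "
from h import *
s=env.state(); print(s['moment'],s['tcp_rot'],s['ft_force'],s['eef_pos'])"
```

```text
[0.02007471 0.60273519 0.07399984] [ 3.14105543e+00 -4.24742828e-04  1.21654950e-01] [-0.4417015   0.46754797  5.52883977] [ 466.15034377 -113.84989432  188.1369603 ]
```

Request:
drive_tool(deltas="0 0.001 -0.001 -0.02; 0 0.001 -0.001 -0.02; 0 0 0 0")

```text
t: 20.72
eef_pos: [466.3, -113.9, 188.2]
tcp_rot: [3.14, -0.001, -0.004]
ft_force: [-1.6, -1.4, 6.6]
opening: 0.249
grip_force: 30.0
```

Request:
drive_tool(deltas="0 0.001 -0.001 -0.02; 0 0.001 -0.001 -0.02; 0 0 0 0")

```text
t: 20.97
eef_pos: [466.3, -114.0, 187.5]
tcp_rot: [3.14, -0.001, -0.129]
ft_force: [0.8, -4.7, -2.4]
opening: 0.253
grip_force: 30.0
```

```bash
python3 -c "
from h import *
s=env.state(); print(s['moment'],s['tcp_rot'],s['ft_force'],s['eef_pos'])"
```

```text
[-1.3488628  -0.0297769   0.08708098] [ 3.14018374e+00 -1.21281283e-03 -1.28725841e-01] [ 0.79236478 -4.70324995 -2.37607789] [ 466.34254408 -113.97000947  187.47593888]
```

Request:
drive_tool(deltas="0 -0.002 -0.001 -0.02; 0 0 0 -0.02; 0 0 0 -0.02; 0 0 0 0")

```text
t: 21.3
eef_pos: [466.5, -114.4, 187.5]
tcp_rot: [3.14, -0.002, -0.316]
ft_force: [-0.1, -4.7, 2.4]
opening: 0.249
grip_force: 30.0
```

```bash
python3 -c "
from h import *
s=env.state(); print(s['moment'],s['tcp_rot'],s['ft_force'],s['eef_pos'])"
```

```text
[-1.52611754  0.25533323  0.08954114] [ 3.14022494e+00 -1.70938115e-03 -3.16407986e-01] [-0.11377829 -4.69573992  2.35720466] [ 466.49673671 -114.36026928  187.53337273]
```

Request:
drive_tool(deltas="0 0 0 -0.015; 0 0 0 -0.015; 0 0 0 0")

```text
t: 21.55
eef_pos: [466.4, -114.7, 187.8]
tcp_rot: [3.14, -0.002, -0.409]
ft_force: [-2.2, -8.0, 4.8]
opening: 0.249
grip_force: 30.0
```

```bash
python3 -c "
from h import *
s=env.state(); print(s['moment'],s['tcp_rot'],s['ft_force'],s['eef_pos'])"
```

```text
[-2.11960918  0.73515515  0.09700783] [ 3.13962374e+00 -1.99905902e-03 -4.09309477e-01] [-2.17244126 -8.04562083  4.81910848] [ 466.3751936  -114.68230326  187.75217329]
```

Request:
drive_tool(deltas="0 0 0 0.02; 0 0 0.02 0.02; 0 -0.005 0.1 0; 0 0 0.15 0; 0 0 0.1 0; 0 0 0 0; 0 0 0 0")

```text
t: 22.13
eef_pos: [466.0, -114.0, 224.2]
tcp_rot: [-3.142, -0.0, -0.283]
ft_force: [-0.0, 0.4, -0.8]
opening: 0.25
grip_force: 30.0
```

Run:
```python
from blade import *
from sl import *
s,im,q,m=blade("w10"); print(s["eef_pos"],s["tcp_rot"])
f=np.load("w10.npz"); K,W=f["K"],f["W"]
def px(S): p=W[:3,:3].T@(np.array(S)-W[:3,3]); return K@p/p[2]
u,v,_=px([466,-114.6,75]); print(u,v)
run("w10",u,v,vmax=250)
g=cv2.cvtColor(im,cv2.COLOR_RGB2GRAY); u,v=int(u),int(v)
for r in range(v-26,v+16,2): print(r,''.join('%4d'%x for x in g[r,u-28:u+29:2]))
print(px([527,-54.8,98])[:2])
```

```text
[ 465.9925023  -113.99539014  224.15193763] [-3.14154585e+00 -4.67107902e-04 -2.83447895e-01]
315.3588714814904 235.74206196343405
ring centre at z75 [ 466.  -114.6   75. ]
n 30 theta cw 79.3 lateral off of dark line -0.65 L,B [ 2.8 17.7]
209  217 222 217 187 131 132 136 134 138 135 132 136 137  61  66 135 136 135 139 221 218 215 217 216 219 217 219 220 217
211  218 222 215 132 130 134 135 138 138 135 132 135 136  87 112 134 136 135 136 220 218 215 216 217 218 217 218 218 217
213  138 193 134 133 131 131 136 135 134 135 133 138 135 140 137 134 134 135 135 223 218 214 216 216 218 217 217 218 216
215  133 137 132 133 130 132 134 134 137 135 133 137 137 139 138 133 134 136 134 196 219 216 217 216 218 215 219 219 215
217  134 137 135 133 132 133 133 134 134 132 133 137 117 122 105  91  94 128 140 220 219 216 216 216 219 217 221 219 216
219  133 139 134 133 129 134 134 135 135 134 136  80  54  56  64  58  60  58  71 182 218 217 216 217 218 217 219 218 215
221  136 139 135 130 134 129 135 135 134 116  66  58  61  59  57  62  63  60  60  61  83 216 215 216 218 217 220 218 216
223  131 140 1
[... 1007 characters left out ...]
120 119 108  87 114 116 122 115 118 162 108 207 220 216 221 217 216
241  135 133 136 133 128 131  69  58  62 100 120 116 119 118 115  91 113 115 119 115 170 113 109 216 219 216 220 218 216
243  132 133 138 133 131 131 108  58  59  68 119 119 120 118 117  95 111 116 117 118 180 109 147 215 218 216 220 218 217
245  134 134 136 131 133 128 132  55  60  58 116 119 117 116 112  98  97 111 118 119 118 106 215 217 219 217 221 216 217
247  135 133 134 130 131 130 132  89  62  64  65 118 119 110 113 111  92 105 110  79  87 172 215 215 220 217 219 218 216
249  134 132 139 133 130 130 132 132  82  56  64  68 110 119 113 112 107  69  58  61 150 214 214 216 219 217 221 217 216
[217.68684463 190.78881089]
```

Request:
drive_tool(deltas="-0.28 0.08 0 0; 0 0 0 0; 0 0 0 0; 0 0 0 0")

```text
t: 22.52
eef_pos: [438.3, -106.1, 223.9]
tcp_rot: [3.142, 0.0, -0.285]
ft_force: [-0.1, -0.5, -0.9]
opening: 0.253
grip_force: 30.0
```

Run:
```python
from blade import *
from sl import *
s,im,q,m=blade("w11"); print(s["eef_pos"],s["tcp_rot"])
f=np.load("w11.npz"); K,W=f["K"],f["W"]
def px(S): p=W[:3,:3].T@(np.array(S)-W[:3,3]); return K@p/p[2]
for S in([466,-114.6,75],[527,-54.8,98]):
    u,v,_=px(S); print(u,v)
    g=cv2.cvtColor(im,cv2.COLOR_RGB2GRAY); 
    if S[2]==75:
        run("w11",u,v,vmax=260,thr=50); run("w11",u,v,vmax=260,thr=80)
        u,v=int(u),int(v)
        for r in range(v-20,v+21): print(r,u-12,''.join('%4d'%x for x in g[r,u-12:u+13]))
    # dots: small dark blobs
    u,v=int(u),int(v); w=g[v-30:v+30,u-30:u+30]; n_,L,st,ce=cv2.connectedComponentsWithStats((w<75).astype(np.uint8))
    print([(st[i,4],(ce[i]+[u-30,v-30]).round(1)) for i in range(1,n_)])
```

```text
[ 438.25086932 -106.1436774   223.92325676] [ 3.14156034e+00  1.15476816e-04 -2.85140436e-01]
315.0512974852397 202.31238716721748
ring centre at z75 [ 466.  -114.6   75. ]
n 54 theta cw 81.5 lateral off of dark line -0.27 L,B [ 2.4 24.4]
ring centre at z75 [ 466.  -114.6   75. ]
n 71 theta cw 81.5 lateral off of dark line -0.26 L,B [ 3.2 24.4]
182 303  217 217 213 213 217 220 219 217 220 220 221 220 219 187 203 204 217 218 216 213 217 219 220 218 217
183 303  216 216 213 214 216 219 217 190 193 187 185 177 177 104 147 151 179 180 185 213 217 218 220 218 216
184 303  218 216 215 215 217 205 181 120 121  92 102  78  84  85  88  87  91 101 118 178 194 206 219 219 216
185 303  218 216 213 214 190 150  88  66  71  85  97  97 101 106 106 103 103 105 105 101 137 156 186 203 216
186 303  217 215 213 176 122  58  66  79  92 101 104 105 103 104 103 104 103 102 104 102 100  99 113 159 197
187 303  217 191 173  76  57  70  89  98 104 103 101 105 101 103 102 100  93 100 105 103 107 102 104 102 144
188 303  192 119  64  66  79  97 101 106 101 105  93  89 114 147 123 168 129 103 100  93 100 106 10
[... 3612 characters left out ...]
03  135 136 133 129 128 133 133 135 125 111  96  97 107 108 110 119 115 126 134 130 130 133 218 219 217
[(np.int32(6), array([313. , 175.5])), (np.int32(182), array([307.6, 210. ])), (np.int32(74), array([315.3, 202.2])), (np.int32(1), array([326., 213.])), (np.int32(6), array([314.8, 227.8]))]
214.09756833017093 151.85801844608977
[(np.int32(3), array([213., 121.])), (np.int32(155), array([216. , 151.9])), (np.int32(1), array([229., 136.])), (np.int32(1), array([234., 142.])), (np.int32(1), array([199., 145.])), (np.int32(1), array([235., 145.])), (np.int32(3), array([237., 155.])), (np.int32(1), array([233., 158.])), (np.int32(2), array([236. , 160.5])), (np.int32(1), array([235., 163.]))]
```

Run:
```python
from sl import *
import sl
f=np.load("w11.npz"); im,K,W=f["im"],f["K"],f["W"]; g=cv2.cvtColor(im,cv2.COLOR_RGB2GRAY)
C=ray(214.1,151.9,98,K,W); v,u=np.nonzero(g<60); k=np.hypot(u-214.1,v-151.9)<17; 
q=np.array([ray(a,b,98,K,W) for a,b in zip(u[k],v[k])])-C; a,b=q@xh,q@yh; k=np.hypot(a,b)<10.5
w,V=np.linalg.eigh(np.cov(a[k],b[k])); d=V[:,1]*np.sign(V[0,1]); print(C,k.sum(),"theta",np.degrees(np.arctan2(-d[1],d[0])),4*np.sqrt(w))
from path import tcp
for z in [(84,3,-.6),(84,4.3,-.9),(92,4.3,-.9)]: print(tcp(*z))
```

```text
[526.97133653 -54.79094677  98.        ] 136 theta -89.19321534714095 [ 4.02450104 24.10534628]
(array([ 465.56942371, -113.78724339,  188.41153282]), np.float64(-8.799999999999999))
(array([ 465.70450914, -113.41739975,  187.13682552]), np.float64(-8.799999999999999))
(array([ 465.62497582, -113.13862526,  186.86256875]), np.float64(-16.799999999999997))
```

Top is locked at 90.8°. Slope reads about 82°, so I engage it again and turn further.

Request:
drive_tool(deltas="0.275 -0.082 0 0.02; 0 0 -0.1 0.022; 0 0 -0.1 0; 0 0 -0.08 0; 0 0 -0.02 0; 0 0 -0.02 0; 0 0 -0.02 0; 0 0 0 0")

```text
t: 23.23
eef_pos: [465.6, -114.3, 190.2]
tcp_rot: [3.141, -0.0, -0.154]
ft_force: [0.2, -0.0, -0.4]
opening: 0.252
grip_force: 30.0
```

Request:
drive_tool(deltas="0 0 -0.01 0; 0 0 -0.01 0; 0 0 0 0")

```text
t: 23.48
eef_pos: [465.5, -114.3, 188.3]
tcp_rot: [3.141, -0.0, -0.154]
ft_force: [0.7, -0.7, -1.5]
opening: 0.249
grip_force: 30.0
```

Request:
drive_tool(deltas="0 0 -0.01 0; 0 0 -0.005 0; 0 0 0 0")

```text
t: 23.73
eef_pos: [465.5, -114.2, 186.7]
tcp_rot: [3.142, 0.0, -0.154]
ft_force: [0.2, 0.5, -0.6]
opening: 0.252
grip_force: 30.0
```

Request:
drive_tool(deltas="0 0 0 -0.02; 0 0 0 -0.02; 0 0 0 -0.02; 0 0 0 -0.02; 0 0 0 0")

```text
t: 24.15
eef_pos: [465.4, -114.6, 186.8]
tcp_rot: [3.141, -0.0, -0.407]
ft_force: [-1.5, -3.5, 2.0]
opening: 0.25
grip_force: 30.0
```

```bash
python3 -c "
from h import *
s=env.state(); print(s['moment'],s['tcp_rot'],s['ft_force'],s['eef_pos'])"
```

```text
[-0.78417857  0.68467947  0.07672243] [ 3.14070643e+00 -8.50088811e-07 -4.07409733e-01] [-1.49463173 -3.53714303  1.97105876] [ 465.40808955 -114.59177312  186.83857088]
```

Request:
drive_tool(deltas="0 0 0 -0.015; 0 0 0 -0.015; 0 0 0 0")

```text
t: 24.4
eef_pos: [465.4, -114.9, 187.1]
tcp_rot: [3.14, -0.0, -0.499]
ft_force: [-3.5, -5.7, 5.0]
opening: 0.251
grip_force: 30.0
```

```bash
python3 -c "
from h import *
s=env.state(); print(s['moment'],s['tcp_rot'],s['ft_force'],s['eef_pos'])"
```

```text
[-1.50353944  1.20665143 -0.00960855] [ 3.14009948e+00 -4.64044417e-04 -4.99145962e-01] [-3.53051901 -5.73276395  4.99385555] [ 465.36043476 -114.89032644  187.08879787]
```

Request:
drive_tool(deltas="0 0 0 0.03; 0 0 0.02 0.03; 0 0 0.1 0; 0 0 0.15 0; 0 0 0.1 0; -0.28 0.08 0 0; 0 0 0 0; 0 0 0 0; 0 0 0 0")

```text
t: 25.15
eef_pos: [437.9, -106.3, 223.9]
tcp_rot: [-3.142, -0.001, -0.31]
ft_force: [0.3, -0.5, -2.0]
opening: 0.25
grip_force: 30.0
```

```bash
cat > chk.py <<'E'
from blade import *
import sys
from sl import *
n=sys.argv[1]; s,im,q,m=blade(n); print(s["eef_pos"],s["tcp_rot"],s["t"])
f=np.load(n+".npz"); K,W=f["K"],f["W"]
for S,nn,mm in(([466,-114.6,75],nv,mh),([527,-54.8,98],np.array([0,0,1.]),xh)):
    S=np.array(S,float); p=W[:3,:3].T@(S-W[:3,3]); uv=K@p/p[2]; g=cv2.cvtColor(im,cv2.COLOR_RGB2GRAY)
    v,u=np.nonzero(g<52); k=np.hypot(u-uv[0],v-uv[1])<20
    Q=np.array([onplane(a,b,S,nn,K,W) for a,b in zip(u[k],v[k])])-S; a,b=Q@mm,Q@yh; k=np.hypot(a,b)<10.5
    w,V=np.linalg.eigh(np.cov(a[k],b[k])); d=V[:,1]*np.sign(-V[1,1]); print(uv[:2],k.sum(),"theta",np.degrees(np.arctan2(-d[1],d[0])),4*np.sqrt(w),a[k].mean(),b[k].mean())
E
python3 chk.py w12
```

```text
[ 437.90105853 -106.31998017  223.89567633] [-3.14156013e+00 -7.77677736e-04 -3.09766705e-01] 25.15
[313.88712    202.15674121] 54 theta 88.79148342998319 [ 2.40125009 25.18248641] -0.29987253853054235 0.42973687869727645
[211.62611779 154.2190101 ] 126 theta 90.90414149877869 [ 3.73002629 24.0433494 ] -1.2820724505454175 -0.2820435060615443
```

Both screws are locked (88.8° and 90.9°). Now carry the driver back to the stand.

Request:
drive_tool(deltas="0 0 0.14 0.0387; 0 0 0.13 0.0387; 0 0 0.12 0.0387; 0.023 0.165 0 0.0387; 0.023 0.165 0 0.0387; 0.023 0.165 0 0.0387; 0.023 0.165 0 0.0387; 0.023 0.165 0 0.0387; 0.023 0.165 0 0.0387; 0.023 0.165 0 0.0387")

```text
t: 26.03
eef_pos: [454.2, 10.0, 262.5]
tcp_rot: [-3.141, 0.0, 0.912]
ft_force: [0.4, -1.0, -1.3]
opening: 0.251
grip_force: 30.0
```

Request:
drive_tool(deltas="0.023 0.165 0 0.0387; 0.023 0.165 0 0.0387; 0.023 0.165 0 0.0387; 0.023 0.165 0 0.0387; 0.023 0.165 0 0.0387; 0.023 0.165 0 0.0387; 0.023 0.165 0 0.0387; 0.023 0.165 0 0.0387; 0.023 0.165 0 0.0387; 0.023 0.165 0 0.0387")

```text
t: 26.87
eef_pos: [477.2, 175.3, 262.4]
tcp_rot: [-3.141, -0.0, 2.128]
ft_force: [0.7, 0.5, -0.6]
opening: 0.252
grip_force: 30.0
```

Request:
drive_tool(deltas="0.023 0.165 0 0.0387; 0.023 0.165 0 0.0387; 0.023 0.165 0 0.0387; 0 0 0 0.0387; 0 0 0 0.0387; 0 0 0 0.0387; 0 0 0 0.0387; 0 0 0 0.0387; 0 0 0 0.0387; 0 0 0 0.0387")

```text
t: 27.7
eef_pos: [484.0, 224.0, 262.3]
tcp_rot: [3.141, -0.0, -2.94]
ft_force: [-0.3, -0.6, -1.6]
opening: 0.249
grip_force: 30.0
```

Request:
drive_tool(deltas="0 0 0 0.0387; 0 0 0 0; 0 0 0 0")

```text
t: 27.95
eef_pos: [483.9, 223.9, 262.4]
tcp_rot: [3.141, -0.0, -2.829]
ft_force: [-0.8, 0.7, -1.2]
opening: 0.249
grip_force: 30.0
```

Request:
drive_tool(deltas="-0.006 -0.01 -0.15 0; 0 0 -0.2 0; 0 0 -0.2 0; 0 0 -0.1 0; 0 0 -0.06 0; 0 0 -0.06 0; 0 0 -0.06 0; 0 0 0 0")

```text
t: 28.62
eef_pos: [482.9, 222.7, 179.2]
tcp_rot: [3.142, -0.001, -2.826]
ft_force: [0.1, 0.0, -1.4]
opening: 0.25
grip_force: 30.0
```

Request:
drive_tool(deltas="0 0 -0.1 0; 0 0 -0.15 0; 0 0 -0.15 0; 0 0 -0.06 0; 0 0 -0.03 0; 0 0 0 0")

```text
t: 29.12
eef_pos: [482.9, 222.7, 130.4]
tcp_rot: [3.141, -0.001, -2.825]
ft_force: [-0.5, -0.7, -0.6]
opening: 0.248
grip_force: 30.0
```

Request:
drive_tool(deltas="0 0 -0.01 0; 0 0 -0.01 0; 0 0 0 0")

```text
t: 29.37
eef_pos: [483.1, 222.8, 129.1]
tcp_rot: [3.142, 0.001, -2.825]
ft_force: [-0.4, -0.6, -0.6]
opening: 0.252
grip_force: 30.0
```

Request:
drive_tool(deltas="0 0 -0.005 0; 0 0 0 0")

```text
t: 29.53
eef_pos: [483.0, 222.8, 128.4]
tcp_rot: [3.142, 0.0, -2.825]
ft_force: [0.3, -0.2, -1.8]
opening: 0.249
grip_force: 30.0
```

Request:
drive_tool(deltas="0 0 -0.008 0; 0 0 -0.008 0; 0 0 0 0")

```text
t: 29.78
eef_pos: [483.2, 222.8, 127.9]
tcp_rot: [3.142, 0.001, -2.825]
ft_force: [-3.6, -1.2, 14.4]
opening: 0.253
grip_force: 30.0
```

Flange is on the block. Release partly and rise straight up.

Request:
drive_tool(deltas="0 0 0.005 0; 0 0 0 0; 0 0 0 0; 0 0 0 0; 0 0 0 0; 0 0 0 0", gripper=0.45)

```text
t: 30.28
eef_pos: [482.9, 222.7, 127.0]
tcp_rot: [3.141, -0.0, -2.825]
ft_force: [-0.5, 0.6, -0.1]
opening: 0.538
grip_force: 0.0
```

Request:
drive_tool(deltas="0 0 0.1 0; 0 0 0.2 0; 0 0 0.3 0; 0 0 0.3 0; 0 0 0.3 0; 0 0 0 0; 0 0 0 0")

```text
t: 30.87
eef_pos: [483.3, 222.9, 249.1]
tcp_rot: [3.142, 0.004, -2.825]
ft_force: [-0.2, 0.9, -0.9]
opening: 0.552
grip_force: 0.0
```

Run:
```python
from h import *
s=env.state(); print(s["eef_pos"],s["t"],s["opening"])
im,d,K,W=grab("wrist"); P=cloud(d,K,W)
h=np.hypot(P[...,0]-482.5,P[...,1]-222.5)<40
m=h&(P[...,2]>138)&(P[...,2]<155); print("handle",m.sum(),np.median(P[m][:,2]),cv2.minAreaRect(P[m][:,:2].astype(np.float32)))
m=h&(P[...,2]>70)&(P[...,2]<78); print("stand",m.sum(),cv2.minAreaRect(P[m][:,:2].astype(np.float32)))
# box from the fixed cameras: cover still shut?
im,d,K,W=grab("top"); P=cloud(d,K,W); nv=(P[...,0]>420)&(P[...,0]<570)&(P[...,1]>-190)&(P[...,1]<10)&(P[...,2]>30)
print("box zmax",np.percentile(P[nv][:,2],[50,99]),"n",nv.sum())
```

```text
[483.26004659 222.86867212 249.09519653] 30.8667 0.5522587476860641
handle 983 144.9574926198478 ((482.0101318359375, 221.870849609375), (23.519866943359375, 23.385717391967773), 17.589645385742188)
stand 2883 ((482.1470031738281, 222.0251922607422), (64.044189453125, 64.40933990478516), 85.47380828857422)
box zmax [87.7364122 98.8545838] n 3942
```

Driver is home: top at 145 mm, centred within 0.3 mm. Cover is shut. Hand in.

```bash
python3 -c "
from cell import env
print(env.job_done())"
```

```text
the job is handed in; nothing more can be done
None
```

I shut the cover, locked both screws (measured at about 91° on top and 89° on the slope) and put the screwdriver back upright in its stand; I handed the job in at about 31 s, and no verdict came back. The pink look-alike stood upright at the start and was lying on the worktop when I first saw it close up (about 5 s in), though I never meant to touch it.

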